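Load the dish warmer, release its lid stay and start it

TASK

Stand all the little cocottes upright in the open dish warmer. Then lift the knee of the folding lid stay past centre to unlock it, lower the lid gently until it is fully shut, and only then start the warmer: press its three keys fully down one at a time, first the long bar key, then the square key, then the round key. Leave the other things on the worktop where they are.

Things in the scene. Friction and masses are not known exactly. Their poses are not given: they have to be found in the camera images.
- warmer: fixed cream dish warmer, an open box 190 (its x) by 380 (its y) by 115 mm high, walls 8 mm, inner floor 10 mm up; origin at the centre of the box's underside, +x to the lid hinge (far rim), +y to the lid stay, z up. A black console 190 by 100 by 55 mm high on its -y side carries three keys in a row along x. The stay stands 13 mm outside the +y wall
- lid (a joint): the lid's closing angle, rad: 0 = open as found (82 degrees up from shut), 1.431 = fully shut. The hinge is stiff (friction about 0.6 N m), so the lid stays at any angle and takes a push of up to 7 N near its free edge, on its outer (far) face, towards the robot and down. While the stay is locked the lid cannot be closed
- lid_hinge (a point): mid-length point of the lid hinge, at the far rim of the warmer (95 mm along the warmer's x from its origin, 116 mm up); the lid's inner face passes through it, the lid is 14 mm thick, 380 mm wide
- lid_edge (a point): middle of the lid's free edge, on its outer face: 190 mm from the hinge along the lid, 14 mm out from the inner face; a brass lip sticks out 18 mm further there
- stay_knee (a joint): fold angle of the stay's knee, rad: 0 = locked against its stop (as found), 0.15 = centre (links in line), greater = unlocked, about 3.1 with the lid shut. Free moving. Lift the knee up and towards the robot to unlock; unlock it well (beyond 0.6) so that it does not fall back
- knee_pin (a point): middle of the free part of the brass pull pin at the stay's knee: a bar 14 mm across and 75 mm long, level, along the warmer's y, on its +y side, 169 mm above the worktop as found. This point is 31 mm from the pin's tip and 60 mm out from the warmer's side wall; grip it there from above. It turns about its own axis as the stay folds
- stay_foot (a point): fixed pivot of the stay's lower link on the +y side of the warmer: the knee pin moves on a circle about this pivot, in the warmer's x-z plane (radius 94 mm); the knee is unlocked by turning it on that circle towards the robot (the warmer's -x)
- key_bar (a joint): travel of the key with the long bar cap: 0 up, 0.006 m fully pressed; a spring key, about 1.5 N to start and 5 N fully down; it counts as pressed beyond 0.004 m and springs back when let go
- key_square (a joint): travel of the key with the square cap: 0 up, 0.006 m fully pressed; a spring key, about 1.5 N to start and 5 N fully down; it counts as pressed beyond 0.004 m and springs back when let go
- key_round (a joint): travel of the key with the round cap: 0 up, 0.006 m fully pressed; a spring key, about 1.5 N to start and 5 N fully down; it counts as pressed beyond 0.004 m and springs back when let go
- key_bar_top (a point): centre of the top of the long bar key, 18 (along the warmer's x) by 50 mm, white; about 77 mm above the worktop, pressed straight down. The three keys are 60 mm apart, in any order
- key_square_top (a point): centre of the top of the square key, 30 by 30 mm, white; pressed straight down
- key_round_top (a point): centre of the top of the round key, 36 mm across, white; pressed straight down
- cocotte1: small cream cocotte, lid fixed on: round, 74 mm across, 58 mm high, on top a brass knob 30 mm across from 63 to 91 mm above the underside, to grip from above; about 0.35 kg. Origin at the centre of its underside, z up. All four are alike; three or four are there, an absent one has no pose
- cocotte2: small cream cocotte, lid fixed on: round, 74 mm across, 58 mm high, on top a brass knob 30 mm across from 63 to 91 mm above the underside, to grip from above; about 0.35 kg. Origin at the centre of its underside, z up. All four are alike; three or four are there, an absent one has no pose
- cocotte3: small cream cocotte, lid fixed on: round, 74 mm across, 58 mm high, on top a brass knob 30 mm across from 63 to 91 mm above the underside, to grip from above; about 0.35 kg. Origin at the centre of its underside, z up. All four are alike; three or four are there, an absent one has no pose
- cocotte4: small cream cocotte, lid fixed on: round, 74 mm across, 58 mm high, on top a brass knob 30 mm across from 63 to 91 mm above the underside, to grip from above; about 0.35 kg. Origin at the centre of its underside, z up. All four are alike; three or four are there, an absent one has no pose
- egg_timer: bystander: grey egg timer, 52 mm across, 64 mm high, origin under its centre
- black_mill: bystander: black pepper mill, 52 mm across, 150 mm high, origin under its centre
- red_flask: bystander: red bottle, 68 mm across, 190 mm high, origin under its centre
- mug: bystander: white mug, 80 mm across, 85 mm high, handle on one side, origin under its centre
- dip_bowl: bystander: blue bowl, 90 mm across, 40 mm high, origin under its centre
Things that resemble listed ones, but are neither listed nor needed, are in the scene too. What is shaped like the cocotte3 but pink or purple is not meant.

How it is judged:
On the way, in this order (a step that is already met when the one before it is completed fails the run):
1. every cocotte stands upright inside the warmer, the lid still open (angle between each of cocotte1, cocotte2, cocotte3, cocotte4's own z axis and vertical below 0.15 rad and linear speed of each of cocotte1, cocotte2, cocotte3, cocotte4 below 0.02 m/s and x of cocotte1 in the frame of warmer between -0.055 and 0.055 m and y of cocotte1 in the frame of warmer between -0.16 and 0.16 m and z of cocotte1 in the frame of warmer between 0.004 and 0.02 m and x of cocotte2 in the frame of warmer between -0.055 and 0.055 m and y of cocotte2 in the frame of warmer between -0.16 and 0.16 m and z of cocotte2 in the frame of warmer between 0.004 and 0.02 m and x of cocotte3 in the frame of warmer between -0.055 and 0.055 m and y of cocotte3 in the frame of warmer between -0.16 and 0.16 m and z of cocotte3 in the frame of warmer between 0.004 and 0.02 m and x of cocotte4 in the frame of warmer between -0.055 and 0.055 m and y of cocotte4 in the frame of warmer between -0.16 and 0.16 m and z of cocotte4 in the frame of warmer between 0.004 and 0.02 m and value of joint lid below 0.3 rad), for 0.3 s.
2. the knee of the stay has been lifted past centre, the lid still up (value of joint stay_knee above 0.4 rad and value of joint lid below 1 rad), for 0.1 s.
3. the lid is fully shut (value of joint lid above 1.39 rad), for 0.3 s.
4. the long bar key is pressed alone (value of joint key_bar above 0.004 m and value of joint each of key_square, key_round below 0.002 m), for 0.05 s.
5. then the square key alone (value of joint key_square above 0.004 m and value of joint each of key_bar, key_round below 0.002 m), for 0.05 s.
6. then the round key alone (value of joint key_round above 0.004 m and value of joint each of key_bar, key_square below 0.002 m), for 0.05 s.
At the end, for the whole second after the job is handed in: Every cocotte stands in the warmer (underside within 10 mm of its inner floor, tilted less than 0.15 rad) and is at rest, the lid is shut to within 0.04 rad, and all three keys have sprung back up (angle between each of cocotte1, cocotte2, cocotte3, cocotte4's own z axis and vertical below 0.15 rad and linear speed of each of cocotte1, cocotte2, cocotte3, cocotte4 below 0.02 m/s and x of cocotte1 in the frame of warmer between -0.055 and 0.055 m and y of cocotte1 in the frame of warmer between -0.16 and 0.16 m and z of cocotte1 in the frame of warmer between 0.004 and 0.02 m and x of cocotte2 in the frame of warmer between -0.055 and 0.055 m and y of cocotte2 in the frame of warmer between -0.16 and 0.16 m and z of cocotte2 in the frame of warmer between 0.004 and 0.02 m and x of cocotte3 in the frame of warmer between -0.055 and 0.055 m and y of cocotte3 in the frame of warmer between -0.16 and 0.16 m and z of cocotte3 in the frame of warmer between 0.004 and 0.02 m and x of cocotte4 in the frame of warmer between -0.055 and 0.055 m and y of cocotte4 in the frame of warmer between -0.16 and 0.16 m and z of cocotte4 in the frame of warmer between 0.004 and 0.02 m and value of joint lid above 1.39 rad and value of joint each of key_bar, key_square, key_round below 0.002 m); the robot touches nothing.
It fails at once if a key is pressed while the lid is not shut (value of joint lid below 1.36 rad and value of joint any of key_bar, key_square, key_round above 0.004 m).
It fails at once if two keys are pressed at once (value of joint each of key_bar, key_square above 0.003 m or value of joint each of key_square, key_round above 0.003 m or value of joint each of key_bar, key_round above 0.003 m).
It fails at once if the lid is slammed (closing faster than 2 rad/s) (velocity of joint lid above 2 rad/s).
It fails at once if a bystander is moved more than 50 mm or knocked over (distance of any of egg_timer, black_mill, red_flask, mug, dip_bowl from where it was at the start of the episode above 0.05 m or angle between any of egg_timer, black_mill, red_flask, mug, dip_bowl's own z axis and vertical above 0.5 rad).
Of cocotte1, cocotte2, cocotte3, cocotte4 only 3 to 4 are there at a start; the rules pass over those that are not, and their reading is None.
At some moment in a run one of cocotte1, cocotte2, cocotte3, cocotte4 may be knocked a few centimetres aside while the robot is not near it.
Once in a run the grip may slacken for a moment while it holds something.
It also fails if it takes over 200 s, if anything falls off the work surface, if the arm or the gripper's body presses on something with over 40 N, if the wrist force passes 120 N, or if a joint passes its speed limit or range.

ROBOT

A 6-joint arm with a two-finger parallel gripper is mounted at the origin on the work surface. World frame = base frame: x ahead of the robot, y to its left, z up, the work surface at z = 0. Lengths are in m, angles in rad, forces in N, time in s.
With the tool pointing down it reaches from about 0.35 to 0.775 m from the base axis. Payload 5.5 kg.
Tool frame: the origin (TCP) lies midway between the tips of the shut fingers; the grasp point (between the pads) lies grasp_offset behind it (grasp_offset is the distance from the TCP to the grasp point, in m); z points along the fingers, y is the line along which they close (so a half turn about z gives the same grasp; the last joint's range is limited). The gripper opens to 85 mm and grips with 20 to 120 N. Pads are 22 mm wide; open, the fingers measure 114 mm over their backs; the gripper's body (76 mm by 85 mm) begins 54 mm behind the grasp point. The pads swing forward as they close: fully open they stand 13 mm farther back than shut.
Start: joints at [-1.271, 0.313, 0.046, 1.304, 0, 1.431], TCP at [0.245, -0.52, 0.208] pointing down, gripper open.
Joint ranges: [-2.76, 2.76], [-0.86, 1.69], [-1.03, 1.26], [-2.2, 2.34], [-1.47, 1.5], [-3.14, 3.14]. Speed limits (rad/s): [2.57, 2.57, 3.14, 3.14, 3.14, 3.14].

INTERFACE

Orientations are given as a unit quaternion [w, x, y, z].
In Python, from workcell import * gives the robot as it stands.
- The arm moves only by the tool step_arm, never from a script. Its argument "deltas" is a list of rows, each a list of 7 numbers: the shift along the world's x, y, z in mm, then the turn, a rotation vector about the world's x, y, z in degrees, then the gripper's target within -1 to 1 (fully open at 1, half-way at 0, shut at -1). A call has 1 to 5 rows; each row shifts and turns the commanded pose from where the row before left it; what a row does not reach is not made up. A row lasts 1/10 s, in which the tool goes at most 50 mm and 8.59 degrees, less where a joint would pass 70% of its speed; a pose out of reach is approached as far as the arm can. A call is refused whole if a number of a shift passes 50 or a number of a turn 8.59, either way. A call with a gripper value outside its range is refused whole. The fingers move at their own pace and stop on an object; "newtons" is the grip in N (left out, the last holds). Time passes only in rows, so rows that do not move let the fingers close. It gives the time, the measured TCP pose, the force, the opening and the grip force at its end, in the units of the state.
- get_state(): the state, without advancing time (a new reading comes with each control period).
- read_camera(name): name is "scene" or "top" or "wrist"; returns a dict with "image" (480x640x3 uint8, red, green, blue), "z_map" (480x640 float32, m along the optical axis (not along the pixel's ray), 0 where there is no reading), "K" (3x3 intrinsics, pixels), "world_from_camera" (4x4, takes a point from camera to world coordinates). Camera axes: x right, y down, z forward; pixel columns grow to the right and rows downward; lengths in m; the calibration is good to about 2 mm. A picture is of the moment at which its call begins.
- hand_in(): hands the job in; it is judged then, once.
The state is a dict: "clock": time; "joint_pos": joint angles; "qvel": joint speeds; "tau": joint torques, N m; "tcp_pos": TCP position; "orientation": TCP orientation; "wrist_force": force on the tool from outside, world axes, zero at the start; "ft_torque": the same for the moment, N m; "finger_gap": finger opening in m; "grip_force": force on a finger pad.
Only numpy, scipy, OpenCV 4.12 (cv2) and the standard library are available. Lean on these libraries where they do the work, as an engineer would, in place of code of your own. Each camera call takes 0.05 s, during which the arm holds its last target. There are 200 camera calls.

## Working session

There is one attempt and no reset: what is moved stays moved. The work goes in short steps, Python scripts to look and compute and a tool call to move; the robot and the scene stay as the last step left them, time stands still between calls to the robot, and variables do not carry over. Pictures are saved under pics/ and viewed, at most 14 in all, crops included, and the job is handed in when it is done.

Besides the shell and the picture viewer there is one more tool, called after "Call:" as name([rows], argument=value, ...), one row to a line, values as JSON. step_arm: Moves the arm, as the interface text tells. Its arguments: {"type":"object","properties":{"deltas":{"type":"array","items":{"type":"array","items":{"type":"number"}}},"newtons":{"type":"number"}},"required":["deltas"]}

```bash
mkdir -p pics; ls; cat > h.py <<'E'
from workcell import *
import numpy as np, cv2
def shot(n,f=None):
    c=read_camera(n)
    if f: cv2.imwrite('pics/'+f,c['image'][:,:,::-1])
    return c
def cloud(c):
    K=c['K'];T=c['world_from_camera'];z=c['z_map']
    v,u=np.mgrid[:480,:640]
    p=np.stack([(u-K[0,2])/K[0,0]*z,(v-K[1,2])/K[1,1]*z,z],-1)
    w=p@T[:3,:3].T+T[:3,3]; w[z<=0]=np.nan
    return w
E
python3 - <<'E'
from h import *
a=shot('top','top1.png');b=shot('scene','sc1.png')
np.savez('v1.npz',top=cloud(a),sc=cloud(b),ti=a['image'],si=b['image'])
for c in(a,b):print(c['K'].round(1).tolist(),c['world_from_camera'].round(3).tolist())
print(get_state())
E
```

```text
pics
[[544.1, 0.0, 316.5], [0.0, 544.1, 239.1], [0.0, 0.0, 1.0]] [[-0.019, -0.986, 0.165, 0.308], [-0.999, 0.023, 0.024, -0.026], [-0.027, -0.165, -0.986, 1.535], [0.0, 0.0, 0.0, 1.0]]
[[570.9, 0.0, 323.3], [0.0, 570.9, 232.4], [0.0, 0.0, 1.0]] [[0.775, 0.496, -0.392, 1.156], [0.632, -0.606, 0.483, -0.793], [0.002, -0.622, -0.783, 1.46], [0.0, 0.0, 0.0, 1.0]]
{'clock': 0.1, 'joint_pos': array([-1.27059437e+00,  3.13964071e-01,  4.51128047e-02,  1.30362554e+00,
       -2.88889154e-05,  1.43121092e+00]), 'qvel': array([-0.00032417, -0.00128314,  0.00347279,  0.00012227, -0.00091236,
        0.00107157]), 'tau': array([ 1.90724313e-03, -4.81726456e+01,  2.99243295e+01,  1.28020754e-02,
       -1.92504922e-04, -4.04995333e-06]), 'tcp_pos': array([ 0.24464666, -0.51980991,  0.2071843 ]), 'orientation': array([-8.36371578e-04,  9.75920298e-01,  2.18125801e-01, -8.18034905e-05]), 'wrist_force': array([-0.84281489, -0.39910491,  0.75111989]), 'ft_torque': array([-0.01884195,  0.00102269,  0.03705742]), 'grip_force': 0.0, 'finger_gap': 0.08514732571185014}
```

View pics/top1.png

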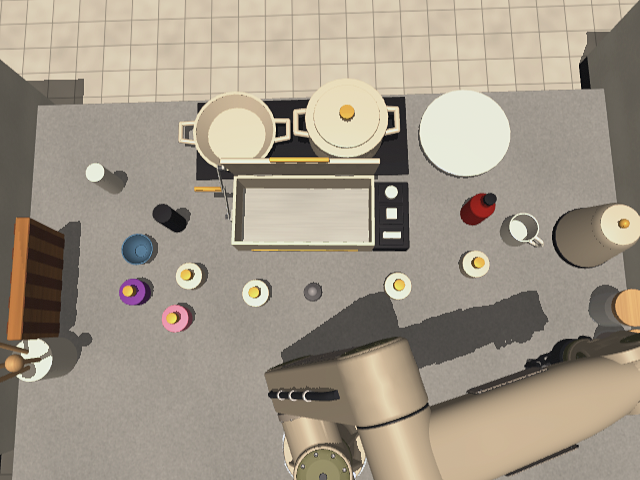

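View pics/sc1.png

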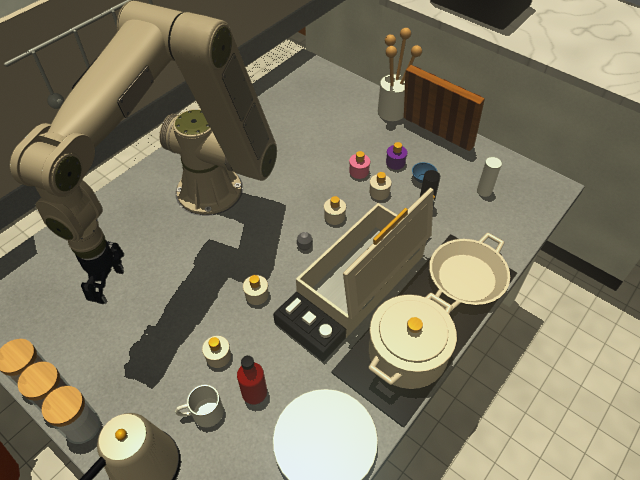

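The top view shows four cream cocottes at about (189,276), (256,292), (398,286) and (475,264). The pink and purple ones are decoys. The warmer is centred near (304,210). On its console the round key is far (391,192), the square key is in the middle (391,213) and the bar key is near (392,236). The stay pin is at about (208,189).

```bash
python3 - <<'E'
from h import *
d=np.load('v1.npz');w=d['top'];im=d['ti']
hsv=cv2.cvtColor(im,cv2.COLOR_RGB2HSV)
m=((hsv[...,0]>12)&(hsv[...,0]<28)&(hsv[...,1]>150)&(hsv[...,2]>120)).astype(np.uint8)
n,l,s,c=cv2.connectedComponentsWithStats(m)
for i in range(1,n):
    if s[i,4]>15:
        p=w[l==i];print('brass',c[i].round(),s[i].tolist(),np.nanmedian(p,0).round(3),np.nanmax(p[:,2]).round(3), ((np.nanmin(p,0)+np.nanmax(p,0))/2).round(3))
# console keys
sub=(slice(180,250),slice(374,412))
k=(im.min(2)>170).astype(np.uint8);mm=np.zeros_like(k);mm[sub]=k[sub]
n,l,s,c=cv2.connectedComponentsWithStats(mm)
for i in range(1,n):
    if s[i,4]>20: print('key',c[i].round(1),s[i].tolist(),np.nanmedian(w[l==i],0).round(4),np.nanmean(w[l==i],0).round(4))
# dark console top
z=w[...,2]
con=(im.max(2)<60)&(abs(z-.055)<.006);con[:, :370]=0;con[:,415:]=0
print('con',cv2.minAreaRect((w[con][:,:2]*1000).astype(np.float32)))
# rim
rim=(abs(z-.115)<.005);rim[:, :225]=0;rim[:,380:]=0;rim[:150]=0;rim[255:]=0
print('rim',rim.sum(),cv2.minAreaRect((w[rim][:,:2]*1000).astype(np.float32)))
for sd in(245,246,): print(w[sd,240:375:30].round(3).tolist())
# others
for n_,(u,v) in dict(timer=(313,292),bowl=(138,249),flask=(488,200),mill=(162,212),mug=(522,226),grey=(96,172)).items(): print(n_,w[v,u].round(3))
E
```

```text
brass [346. 111.] [340, 105, 14, 14, 155] [ 0.878 -0.08   0.169] 0.176 [ 0.878 -0.079  0.168]
brass [302. 159.] [270, 157, 59, 5, 211] [0.701 0.031 0.322] 0.33 [0.754 0.058 0.165]
brass [207. 188.] [194, 187, 27, 4, 104] [0.676 0.288 0.175] 0.183 [0.676 0.288 0.176]
brass [ 18. 279.] [7, 218, 23, 122, 1660] [0.445 0.731 0.238] 0.248 [0.449 0.732 0.239]
brass [624. 223.] [620, 219, 9, 9, 64] [ 0.549 -0.736  0.23 ] 0.237 [ 0.55  -0.737  0.229]
brass [268. 250.] [253, 250, 31, 1, 31] [0.534 0.149 0.026] 0.032 [0.534 0.147 0.024]
brass [314. 250.] [304, 250, 22, 1, 22] [0.531 0.017 0.026] 0.031 [0.531 0.016 0.026]
brass [479. 262.] [474, 257, 10, 11, 79] [ 0.479 -0.42   0.09 ] 0.096 [ 0.482 -0.42   0.075]
brass [185. 274.] [181, 270, 10, 10, 71] [0.464 0.363 0.092] 0.098 [0.463 0.362 0.091]
brass [399. 284.] [394, 280, 11, 10, 69] [ 0.426 -0.209  0.09 ] 0.096 [ 0.425 -0.207  0.075]
brass [127. 290.] [123, 286, 10, 10, 74] [0.424 0.518 0.091] 0.097 [0.423 0.517 0.09 ]
brass [253. 291.] [249, 287, 10, 11, 51] [0.417 0.18  0.091] 0.099 [0.412 0.179 0.08 ]
brass [171. 317.] [167, 313, 10, 10
[... 224 characters left out ...]
0.197   0.0764]
key [391.6 234.5] [383, 232, 18, 6, 107] [ 0.561  -0.1951  0.0771] [ 0.5608 -0.1948  0.0768]
con ((618.5140380859375, -197.6551055908203), (96.2856216430664, 189.54266357421875), 87.11861419677734)
rim 1291 ((658.2115478515625, 49.61039733886719), (394.67919921875, 254.41061401367188), 88.7275619506836)
[[0.536, 0.212, 0.109], [0.535, 0.132, 0.11], [0.533, 0.052, 0.11], [0.529, -0.027, 0.12], [0.529, -0.106, 0.112]]
[[0.538, 0.217, 0.084], [0.534, 0.134, 0.093], [0.532, 0.053, 0.095], [0.53, -0.027, 0.1], [nan, nan, nan]]
timer [0.411 0.022 0.059]
bowl [0.548 0.523 0.006]
flask [ 0.624 -0.428  0.187]
mill [0.623 0.412 0.149]
mug [ 0.589 -0.572  0.005]
grey [0.738 0.594 0.145]
```

Call:
step_arm([
  [40,17,0,0,0,8.5,0.6],
  [40,17,0,0,0,8.5,0.6],
  [40,17,0,0,0,8.5,0.6],
  [40,17,0,0,0,8.5,0.6],
  [40,17,0,0,0,8.5,0.6],
], newtons=60)

```text
clock: 0.6
tcp_pos: [0.4461, -0.4343, 0.2076]
orientation: [-0.0, 0.829, 0.559, -0.0]
wrist_force: [0.5, -0.6, -0.1]
finger_gap: 0.0681
grip_force: 0.0
```

Call:
step_arm([
  [12,5,0,0,0,7,0.6],
  [11,5,0,0,0,7,0.6],
  [11,5,0,0,0,6.8,0.6],
  [0,0,0,0,0,0,0.6],
])

```text
clock: 1.0
tcp_pos: [0.4798, -0.4193, 0.2072]
orientation: [-0.001, 0.715, 0.699, 0.0]
wrist_force: [-0.2, -0.0, 0.1]
finger_gap: 0.0683
grip_force: 0.0
```

```bash
cat >> h.py <<'E'
from scipy.spatial.transform import Rotation as R
def st():
    s=get_state();q=s['orientation'];M=R.from_quat(np.r_[q[1:],q[0]]).as_matrix()
    print('t',round(s['clock'],1),'tcp',(s['tcp_pos']*1000).round(1),'yaw',np.degrees(np.arctan2(M[1,1],M[0,1])).round(1),'zax',M[:,2].round(3),'F',s['wrist_force'].round(1),'gap',round(s['finger_gap']*1000,1),'grip',round(s['grip_force'],1),'j',s['joint_pos'].round(2))
def knobs(name='top',f=None):
    c=shot(name,f);w=cloud(c);im=c['image']
    hsv=cv2.cvtColor(im,cv2.COLOR_RGB2HSV)
    m=((hsv[...,0]>12)&(hsv[...,0]<28)&(hsv[...,1]>140)&(hsv[...,2]>100)).astype(np.uint8)
    n,l,s,cc=cv2.connectedComponentsWithStats(m)
    for i in range(1,n):
        p=w[l==i]; 
        if s[i,4]<15: continue
        med=np.nanmedian(p,0)
        if not(.2<med[0]<.75 and abs(med[1])<.6): continue
        t=p[p[:,2]>np.nanpercentile(p[:,2],50)-.004] if name=='top' else p[p[:,2]>np.nanmax(p[:,2])-.006]
        print('knob',cc[i].round(),s[i,4],(med*1000).round(),'topmid',((np.nanmin(t,0)+np.nanmax(t,0))*500).round())
    return c,w
E
python3 - <<'E'
from h import *
st()
print([k for k in globals() if 'grasp' in k.lower()]); print(globals().get('grasp_offset'))
knobs('wrist','w1.png')
E
```

```text
t 1.0 tcp [ 479.8 -419.3  207.2] yaw -1.4 zax [-0.     0.001 -1.   ] F [-0.2 -0.   0.1] gap 68.3 grip 0.0 j [-0.84  0.44  0.23  1.36  0.    0.75]
['grasp_offset']
0.0187
knob [321. 214.] 1164 [ 478. -418.   91.] topmid [ 478. -421.   90.]
```

View pics/w1.png

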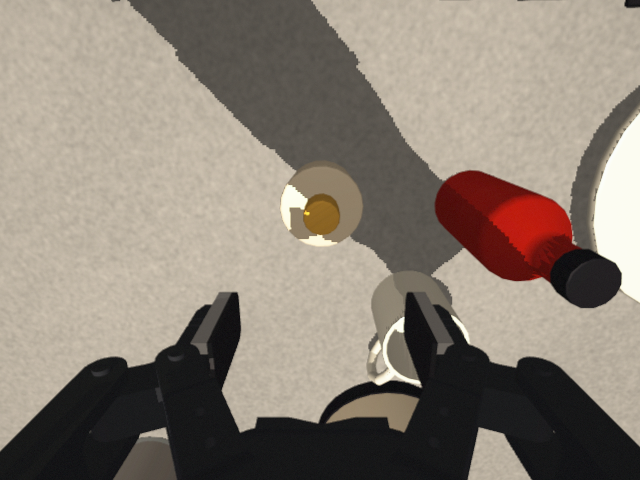

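The wrist view shows the cocotte upright and directly under the gripper, with its knob at (321,214). The flask stands clear at the right.

Call:
step_arm([
  [-2,-1,-45,0,0,0,0.6],
  [0,0,-45,0,0,0,0.6],
  [0,0,-40,0,0,0,0.6],
  [0,0,-16,0,0,0,0.6],
  [0,0,0,0,0,0,0.6],
])

```text
clock: 1.55
tcp_pos: [0.474, -0.4196, 0.0584]
orientation: [-0.004, 0.718, 0.697, 0.0]
wrist_force: [-0.1, 0.0, 0.3]
finger_gap: 0.0683
grip_force: 0.0
```

Call:
step_arm([
  [0,0,0,0,0,0,-1],
  [0,0,0,0,0,0,-1],
  [0,0,0,0,0,0,-1],
  [0,0,0,0,0,0,-1],
  [0,0,20,0,0,0,-1],
])

```text
clock: 2.05
tcp_pos: [0.4755, -0.4199, 0.0802]
orientation: [-0.002, 0.716, 0.698, 0.0]
wrist_force: [-0.0, 0.3, -2.6]
finger_gap: 0.0256
grip_force: 59.1
```

Call:
step_arm([
  [0,10,45,0,0,0,-1],
  [0,10,45,0,0,0,-1],
  [0,10,45,0,0,0,-1],
  [0,40,20,0,0,0,-1],
  [10,45,0,0,0,0,-1],
])

```text
clock: 2.55
tcp_pos: [0.4874, -0.3076, 0.2411]
orientation: [0.003, 0.717, 0.697, 0.0]
wrist_force: [2.2, 0.1, -3.8]
finger_gap: 0.0257
grip_force: 59.6
```

Call:
step_arm([
  [25,42,0,0,0,0,-1],
  [25,42,0,0,0,0,-1],
  [25,42,0,0,0,0,-1],
  [25,42,0,0,0,0,-1],
  [16,45,0,0,0,0,-1],
])

```text
clock: 3.05
tcp_pos: [0.6037, -0.0916, 0.2365]
orientation: [-0.0, 0.716, 0.698, -0.0]
wrist_force: [0.3, -0.4, -3.9]
finger_gap: 0.0251
grip_force: 59.7
```

```bash
python3 - <<'E'
from h import *
st()
knobs('wrist','w2.png');knobs('top')
E
```

```text
t 3.0 tcp [603.7 -91.6 236.5] yaw -1.5 zax [-0. -0. -1.] F [ 0.3 -0.4 -3.9] gap 25.1 grip 59.7 j [-0.28  0.38  0.21  1.4  -0.    1.32]
knob [320. 258.] 64 [602. -76. 246.] topmid [601. -76. 249.]
knob [322. 300.] 3256 [603. -88. 263.] topmid [602. -90. 262.]
knob [141. 322.] 748 [ 424. -203.   91.] topmid [ 423. -207.   90.]
knob [298. 159.] 284 [701.  47. 322.] topmid [700.  41. 324.]
knob [207. 188.] 107 [676. 286. 175.] topmid [676. 288. 177.]
knob [273. 250.] 46 [533. 135.  27.] topmid [534. 133.  31.]
knob [186. 274.] 84 [464. 361.  90.] topmid [463. 362.  94.]
knob [399. 284.] 81 [ 425. -207.   90.] topmid [ 424. -207.   93.]
knob [128. 291.] 85 [422. 516.  91.] topmid [423. 517.  93.]
knob [254. 291.] 74 [415. 179.  90.] topmid [412. 179.  92.]
knob [171. 317.] 80 [351. 399.  91.] topmid [348. 398.  92.]
```

View pics/w2.png

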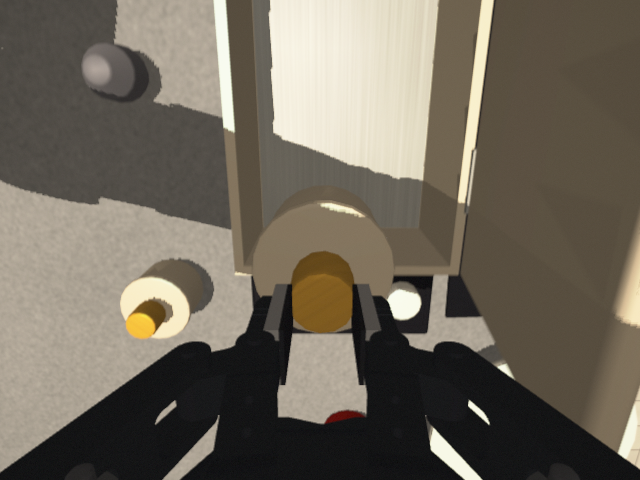

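The cocotte hangs upright in the grip, with its knob at (322,290), over the -y end of the warmer. Next I lower it.

Call:
step_arm([
  [0,3,-40,0,0,0,-1],
  [0,0,-45,0,0,0,-1],
  [0,0,-40,0,0,0,-1],
  [0,0,-25,0,0,0,-1],
  [0,0,-10,0,0,0,-1],
])

```text
clock: 3.65
tcp_pos: [0.6001, -0.0895, 0.074]
orientation: [-0.003, 0.716, 0.698, -0.001]
wrist_force: [-9.0, 8.6, 39.1]
finger_gap: 0.0253
grip_force: 63.8
```

Call:
step_arm([
  [0,0,-5,0,0,0,-1],
  [0,0,-2,0,0,0,-1],
  [0,0,0,0,0,0,-1],
])

```text
clock: 3.95
tcp_pos: [0.601, -0.0899, 0.0743]
orientation: [-0.0, 0.716, 0.698, -0.0]
wrist_force: [-11.0, 4.1, 20.2]
finger_gap: 0.0252
grip_force: 63.3
```

Call:
step_arm([
  [0,0,5,0,0,0,-0.3],
  [0,0,2,0,0,0,0.3],
  [0,0,0,0,0,0,0.5],
  [0,0,20,0,0,0,0.5],
  [0,0,40,0,0,0,0.5],
])

```text
clock: 4.45
tcp_pos: [0.6006, -0.0899, 0.1342]
orientation: [-0.003, 0.716, 0.698, -0.002]
wrist_force: [0.9, 0.2, 0.2]
finger_gap: 0.0641
grip_force: 0.0
```

Call:
step_arm([
  [0,0,45,0,0,0,0.5],
  [-25,-15,30,0,0,0,0.5],
  [-45,-20,0,0,0,0,0.5],
  [-45,-25,0,0,0,0,0.5],
  [-45,-40,0,0,0,0,0.5],
])

```text
clock: 4.95
tcp_pos: [0.4503, -0.1829, 0.2125]
orientation: [0.001, 0.716, 0.698, 0.0]
wrist_force: [0.7, -1.7, 0.4]
finger_gap: 0.0642
grip_force: 0.0
```

```bash
python3 - <<'E'
from h import *
st()
knobs('top','t2.png');knobs('wrist')
E
```

```text
t 5.0 tcp [ 450.3 -182.9  212.5] yaw -1.4 zax [ 0.001 -0.001 -1.   ] F [ 0.7 -1.7  0.4] gap 64.2 grip 0.0 j [-0.55  0.14 -0.17  1.26 -0.    1.04]
knob [298. 159.] 284 [701.  45. 322.] topmid [700.  42. 325.]
knob [207. 188.] 107 [676. 287. 176.] topmid [675. 288. 177.]
knob [352. 219.] 85 [601. -88. 100.] topmid [600. -88. 101.]
knob [304. 250.] 107 [531.  46.  26.] topmid [531.  43.  30.]
knob [186. 274.] 80 [464. 362.  90.] topmid [463. 362.  91.]
knob [128. 291.] 83 [422. 517.  90.] topmid [423. 517.  92.]
knob [254. 291.] 70 [415. 180.  92.] topmid [412. 179.  92.]
knob [171. 317.] 76 [351. 398.  92.] topmid [348. 398.  94.]
knob [414.  50.] 548 [527. -62.  26.] topmid [527. -64.  27.]
knob [538.  73.] 1879 [597. -88. 100.] topmid [600. -89. 101.]
knob [297. 236.] 913 [ 423. -206.   91.] topmid [ 423. -207.   90.]
```

View pics/t2.png

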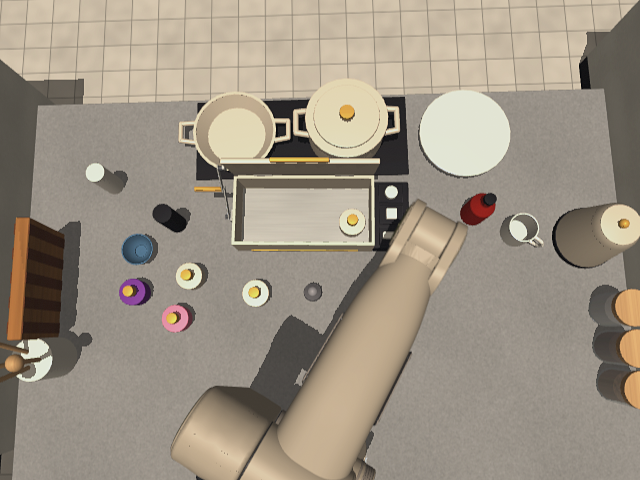

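The first cocotte stands in the warmer, with its knob at (352,219) in the top view. I pick the second one next.

Call:
step_arm([
  [-27,-24,0,0,0,0,0.5],
  [0,0,-45,0,0,0,0.5],
  [0,0,-45,0,0,0,0.5],
  [0,0,-40,0,0,0,0.5],
  [0,0,-20,0,0,0,0.5],
])

```text
clock: 5.55
tcp_pos: [0.4234, -0.2056, 0.0588]
orientation: [-0.002, 0.716, 0.698, -0.0]
wrist_force: [0.4, 0.3, -0.7]
finger_gap: 0.0639
grip_force: 0.0
```

Call:
step_arm([
  [0,0,0,0,0,0,-1],
  [0,0,0,0,0,0,-1],
  [0,0,0,0,0,0,-1],
  [0,0,0,0,0,0,-1],
  [0,0,20,0,0,0,-1],
])

```text
clock: 6.05
tcp_pos: [0.4235, -0.2058, 0.0809]
orientation: [-0.002, 0.716, 0.698, -0.0]
wrist_force: [-0.3, -0.3, -4.4]
finger_gap: 0.0257
grip_force: 59.8
```

Call:
step_arm([
  [0,0,45,0,0,0,-1],
  [0,0,45,0,0,0,-1],
  [0,0,45,0,0,0,-1],
  [20,30,20,0,0,0,-1],
  [32,35,0,0,0,0,-1],
])

```text
clock: 6.55
tcp_pos: [0.4786, -0.1431, 0.242]
orientation: [0.004, 0.718, 0.696, 0.001]
wrist_force: [0.8, -1.1, -5.7]
finger_gap: 0.0263
grip_force: 60.1
```

Call:
step_arm([
  [32,35,0,0,0,0,-1],
  [32,35,0,0,0,0,-1],
  [32,35,0,0,0,0,-1],
  [32,35,0,0,0,0,-1],
  [0,0,0,0,0,0,-1],
])

```text
clock: 7.05
tcp_pos: [0.608, 0.0032, 0.2359]
orientation: [-0.0, 0.714, 0.7, 0.002]
wrist_force: [-0.8, 0.6, -4.2]
finger_gap: 0.0259
grip_force: 60.5
```

```bash
python3 - <<'E'
from h import *
st()
knobs('top')
E
```

```text
t 7.0 tcp [608.    3.2 235.9] yaw -1.2 zax [ 0.002  0.003 -1.   ] F [-0.8  0.6 -4.2] gap 25.9 grip 60.5 j [-0.13  0.37  0.2   1.4   0.    1.46]
knob [272. 159.] 28 [703. 104. 322.] topmid [701. 103. 323.]
knob [207. 188.] 107 [676. 288. 175.] topmid [676. 288. 177.]
knob [352. 219.] 85 [601. -88. 101.] topmid [600. -88. 102.]
knob [186. 274.] 81 [464. 361.  91.] topmid [463. 362.  94.]
knob [128. 291.] 84 [422. 516.  90.] topmid [423. 517.  92.]
knob [171. 317.] 78 [351. 399.  90.] topmid [348. 399.  92.]
```

Call:
step_arm([
  [-3,0,-40,0,0,0,-1],
  [0,0,-45,0,0,0,-1],
  [0,0,-40,0,0,0,-1],
  [0,0,-25,0,0,0,-1],
  [0,0,-6,0,0,0,-1],
])

```text
clock: 7.6
tcp_pos: [0.5983, -0.0022, 0.0776]
orientation: [-0.003, 0.717, 0.697, -0.002]
wrist_force: [0.0, -0.1, -5.2]
finger_gap: 0.0256
grip_force: 60.5
```

Call:
step_arm([
  [0,0,-4,0,0,0,-1],
  [0,0,-3,0,0,0,-1],
  [0,0,0,0,0,0,-1],
])

```text
clock: 7.9
tcp_pos: [0.6029, -0.0022, 0.0756]
orientation: [0.001, 0.716, 0.698, 0.001]
wrist_force: [0.3, -0.3, -5.2]
finger_gap: 0.0257
grip_force: 60.6
```

Call:
step_arm([
  [0,0,-3,0,0,0,-1],
  [0,0,-2,0,0,0,-1],
  [0,0,0,0,0,0,-1],
])

```text
clock: 8.2
tcp_pos: [0.603, -0.002, 0.0732]
orientation: [0.002, 0.716, 0.698, 0.001]
wrist_force: [-6.4, 0.9, 13.9]
finger_gap: 0.0259
grip_force: 63.0
```

Call:
step_arm([
  [0,0,0,0,0,0,-0.3],
  [0,0,2,0,0,0,0.3],
  [0,0,0,0,0,0,0.5],
  [0,0,20,0,0,0,0.5],
  [0,0,40,0,0,0,0.5],
])

```text
clock: 8.7
tcp_pos: [0.5996, -0.0015, 0.1285]
orientation: [-0.002, 0.716, 0.698, -0.002]
wrist_force: [0.8, 0.2, 0.9]
finger_gap: 0.0644
grip_force: 0.0
```

Call:
step_arm([
  [0,0,45,0,0,0,0.5],
  [-30,25,30,0,0,0,0.5],
  [-35,35,0,0,0,0,0.5],
  [-35,35,0,0,0,0,0.5],
  [-35,35,0,0,0,0,0.5],
])

```text
clock: 9.2
tcp_pos: [0.4661, 0.1291, 0.2066]
orientation: [0.001, 0.717, 0.697, 0.001]
wrist_force: [0.4, 1.4, 0.2]
finger_gap: 0.0642
grip_force: 0.0
```

```bash
python3 - <<'E'
from h import *
st()
knobs('top');knobs('wrist')
E
```

```text
t 9.2 tcp [466.1 129.1 206.6] yaw -1.6 zax [ 0.002  0.    -1.   ] F [0.4 1.4 0.2] gap 64.2 grip 0.0 j [ 0.1   0.14 -0.19  1.25  0.    1.7 ]
knob [298. 159.] 281 [701.  45. 322.] topmid [700.  41. 323.]
knob [207. 188.] 106 [676. 288. 176.] topmid [676. 288. 178.]
knob [352. 219.] 86 [600. -88. 101.] topmid [600. -88. 103.]
knob [320. 220.] 85 [600.  -3. 101.] topmid [600.  -3. 103.]
knob [289. 250.] 15 [533.  88.  24.] topmid [532.  87.  25.]
knob [328. 250.] 60 [530. -20.  25.] topmid [530. -21.  28.]
knob [186. 274.] 80 [464. 362.  90.] topmid [463. 362.  92.]
knob [128. 291.] 83 [422. 517.  90.] topmid [423. 517.  93.]
knob [171. 317.] 78 [350. 398.  91.] topmid [348. 398.  93.]
knob [395. 261.] 1061 [531.  57.  26.] topmid [530.  46.  27.]
knob [261. 160.] 696 [414. 176.  91.] topmid [412. 180.  90.]
knob [485. 349.] 612 [599.  10.  96.] topmid [509. 141. 279.]
knob [479. 439.] 605 [601. -86. 101.] topmid [500. 122. 290.]
```

Third: knob at (412,180). From (466,129) that is dx -54, dy +51.

Call:
step_arm([
  [-32,30,0,0,0,0,0.5],
  [-22,21,-15,0,0,0,0.5],
  [0,0,-45,0,0,0,0.5],
  [0,0,-45,0,0,0,0.5],
  [0,0,-38,0,0,0,0.5],
])

```text
clock: 9.8
tcp_pos: [0.4132, 0.1793, 0.0617]
orientation: [0.001, 0.716, 0.698, 0.001]
wrist_force: [-0.1, 0.1, -0.4]
finger_gap: 0.0639
grip_force: 0.0
```

Call:
step_arm([
  [0,0,0,0,0,0,0.5],
  [0,0,0,0,0,0,-1],
  [0,0,0,0,0,0,-1],
  [0,0,0,0,0,0,-1],
  [0,0,0,0,0,0,-1],
])

```text
clock: 10.3
tcp_pos: [0.4144, 0.1796, 0.0656]
orientation: [0.001, 0.716, 0.698, 0.002]
wrist_force: [-3.0, -0.8, 6.1]
finger_gap: 0.0254
grip_force: 58.6
```

Call:
step_arm([
  [0,0,20,0,0,0,-1],
  [0,0,45,0,0,0,-1],
  [0,0,45,0,0,0,-1],
  [0,0,45,0,0,0,-1],
  [25,-12,20,0,0,0,-1],
])

```text
clock: 10.8
tcp_pos: [0.4374, 0.1684, 0.2441]
orientation: [0.001, 0.715, 0.699, 0.003]
wrist_force: [1.4, -0.2, -3.9]
finger_gap: 0.025
grip_force: 59.2
```

Call:
step_arm([
  [42,-19,0,0,0,0,-1],
  [42,-19,0,0,0,0,-1],
  [42,-19,0,0,0,0,-1],
  [42,-19,0,0,0,0,-1],
  [0,0,0,0,0,0,-1],
])

```text
clock: 11.3
tcp_pos: [0.6109, 0.0878, 0.2364]
orientation: [0.001, 0.718, 0.696, 0.0]
wrist_force: [-0.3, -0.2, -4.9]
finger_gap: 0.0247
grip_force: 60.1
```

```bash
python3 - <<'E'
from h import *
st()
knobs('top')
E
```

```text
t 11.3 tcp [610.9  87.8 236.4] yaw -1.7 zax [ 0.002 -0.002 -1.   ] F [-0.3 -0.2 -4.9] gap 24.7 grip 60.1 j [ 0.01  0.39  0.23  1.4  -0.    1.61]
knob [310. 159.] 145 [700.  12. 322.] topmid [699.  18. 324.]
knob [207. 188.] 107 [676. 288. 175.] topmid [676. 288. 178.]
knob [321. 220.] 80 [601.  -3.  99.] topmid [601.  -3. 101.]
knob [352. 219.] 86 [600. -88. 100.] topmid [600. -88. 102.]
knob [312. 250.] 28 [531.  25.  25.] topmid [531.  25.  26.]
knob [342. 250.] 30 [529. -61.  26.] topmid [529. -62.  27.]
knob [186. 274.] 79 [464. 362.  91.] topmid [463. 362.  93.]
knob [128. 291.] 83 [422. 517.  91.] topmid [423. 517.  93.]
knob [171. 317.] 77 [351. 399.  90.] topmid [348. 398.  91.]
```

Call:
step_arm([
  [-6,0,-40,0,0,0,-1],
  [0,0,-45,0,0,0,-1],
  [0,0,-40,0,0,0,-1],
  [0,0,-25,0,0,0,-1],
  [0,0,-5,0,0,0,-1],
])

```text
clock: 11.85
tcp_pos: [0.596, 0.0917, 0.0803]
orientation: [-0.002, 0.716, 0.698, -0.002]
wrist_force: [-0.3, 0.0, -3.4]
finger_gap: 0.0249
grip_force: 60.0
```

Call:
step_arm([
  [0,0,-3,0,0,0,-1],
  [0,0,-2,0,0,0,-1],
  [0,0,0,0,0,0,-1],
])

```text
clock: 12.15
tcp_pos: [0.601, 0.0913, 0.08]
orientation: [0.001, 0.716, 0.698, 0.001]
wrist_force: [0.2, 0.3, -4.7]
finger_gap: 0.0248
grip_force: 60.2
```

Call:
step_arm([
  [0,0,-3,0,0,0,-1],
  [0,0,-3,0,0,0,-1],
  [0,0,0,0,0,0,-1],
])

```text
clock: 12.45
tcp_pos: [0.6008, 0.0913, 0.0756]
orientation: [0.001, 0.716, 0.698, 0.001]
wrist_force: [-5.9, 0.0, 12.9]
finger_gap: 0.0249
grip_force: 64.1
```

Call:
step_arm([
  [0,0,-2,0,0,0,-1],
  [0,0,0,0,0,0,-0.3],
  [0,0,2,0,0,0,0.3],
  [0,0,0,0,0,0,0.5],
  [0,0,40,0,0,0,0.5],
])

```text
clock: 12.95
tcp_pos: [0.5961, 0.091, 0.1074]
orientation: [-0.003, 0.716, 0.698, -0.004]
wrist_force: [-0.0, 0.0, -0.1]
finger_gap: 0.0639
grip_force: 0.0
```

Call:
step_arm([
  [0,0,48,0,0,0,0.5],
  [-15,30,30,0,0,0,0.5],
  [-25,42,0,0,0,0,0.5],
  [-25,42,0,0,0,0,0.5],
  [-25,42,0,0,0,0,0.5],
])

```text
clock: 13.45
tcp_pos: [0.5095, 0.2484, 0.1906]
orientation: [0.0, 0.717, 0.697, 0.001]
wrist_force: [0.2, 0.7, -0.7]
finger_gap: 0.0641
grip_force: 0.0
```

```bash
python3 - <<'E'
from h import *
st()
knobs('top');knobs('wrist')
E
```

```text
t 13.4 tcp [509.5 248.4 190.6] yaw -1.6 zax [ 0.002  0.001 -1.   ] F [ 0.2  0.7 -0.7] gap 64.1 grip 0.0 j [ 0.31  0.3  -0.01  1.25  0.    1.91]
knob [299. 159.] 278 [701.  43. 322.] topmid [700.  41. 323.]
knob [207. 188.] 107 [676. 288. 176.] topmid [676. 288. 177.]
knob [352. 219.] 86 [600. -88. 101.] topmid [600. -88. 104.]
knob [320. 220.] 85 [600.  -2. 101.] topmid [600.  -3. 102.]
knob [286. 222.] 84 [598.  90. 100.] topmid [596.  91. 102.]
knob [306. 250.] 104 [531.  43.  25.] topmid [531.  41.  30.]
knob [128. 291.] 83 [422. 517.  91.] topmid [423. 517.  93.]
knob [74. 15.] 1337 [348. 395.  91.] topmid [348. 394.  90.]
knob [261.  68.] 406 [467. 360.  90.] topmid [463. 362.  90.]
knob [633. 242.] 685 [669. 263. 171.] topmid [670. 269. 173.]
knob [353. 339.] 488 [532. 107.  26.] topmid [510. 265. 288.]
knob [414. 388.] 16 [583.  95.  84.] topmid [583.  94.  86.]
```

Call:
step_arm([
  [-15,38,0,0,0,0,0.5],
  [-15,38,0,0,0,0,0.5],
  [-16,38,-10,0,0,0,0.5],
  [0,0,-40,0,0,0,0.5],
  [0,0,-42,0,0,0,0.5],
])

```text
clock: 14.05
tcp_pos: [0.465, 0.3632, 0.0984]
orientation: [0.001, 0.715, 0.699, 0.002]
wrist_force: [0.6, -0.1, -0.9]
finger_gap: 0.0643
grip_force: 0.0
```

Call:
step_arm([
  [0,0,-35,0,0,0,0.5],
  [0,0,0,0,0,0,0.5],
  [0,0,0,0,0,0,-1],
  [0,0,0,0,0,0,-1],
  [0,0,0,0,0,0,-1],
])

```text
clock: 14.55
tcp_pos: [0.4654, 0.3621, 0.066]
orientation: [0.0, 0.716, 0.698, 0.002]
wrist_force: [-1.5, -0.0, 2.2]
finger_gap: 0.0255
grip_force: 58.8
```

Call:
step_arm([
  [0,0,0,0,0,0,-1],
  [0,0,20,0,0,0,-1],
  [0,0,45,0,0,0,-1],
  [0,0,45,0,0,0,-1],
  [0,0,45,0,0,0,-1],
])

```text
clock: 15.05
tcp_pos: [0.4641, 0.3612, 0.2214]
orientation: [0.0, 0.716, 0.698, 0.001]
wrist_force: [1.2, 0.4, -0.1]
finger_gap: 0.0001
grip_force: 0.0
```

Call:
step_arm([
  [0,-45,20,0,0,0,-1],
  [25,-38,0,0,0,0,-1],
  [30,-35,0,0,0,0,-1],
  [35,-30,0,0,0,0,-1],
  [35,-30,0,0,0,0,-1],
])

```text
clock: 15.55
tcp_pos: [0.5904, 0.1817, 0.2405]
orientation: [0.001, 0.716, 0.698, 0.002]
wrist_force: [-0.4, 0.5, -0.8]
finger_gap: 0.0001
grip_force: 0.0
```

```bash
python3 - <<'E'
from h import *
st()
knobs('top')
E
```

```text
t 15.6 tcp [590.4 181.7 240.5] yaw -1.5 zax [ 0.004  0.001 -1.   ] F [-0.4  0.5 -0.8] gap 0.1 grip 0.0 j [ 0.17  0.39  0.24  1.41 -0.    1.77]
knob [298. 159.] 284 [701.  45. 322.] topmid [700.  42. 323.]
knob [352. 219.] 86 [600. -88. 101.] topmid [600. -88. 102.]
knob [320. 220.] 84 [601.  -2. 100.] topmid [599.  -3. 102.]
knob [286. 222.] 80 [598.  90. 100.] topmid [596.  91. 102.]
knob [320. 250.] 76 [530.   3.  26.] topmid [530.   3.  28.]
knob [128. 291.] 83 [422. 518.  91.] topmid [423. 518.  94.]
knob [171. 317.] 77 [350. 399.  91.] topmid [348. 398.  94.]
```

The grip slackened and dropped the cocotte near the pick-up spot. I move back and look.

Call:
step_arm([
  [-40,10,0,0,0,0,0.5],
  [-40,20,0,0,0,0,0.5],
  [-40,20,0,0,0,0,0.5],
  [-30,20,0,0,0,0,0.5],
  [0,0,0,0,0,0,0.5],
])

```text
clock: 16.1
tcp_pos: [0.4356, 0.2549, 0.2401]
orientation: [0.0, 0.715, 0.699, 0.001]
wrist_force: [1.0, -0.0, -0.8]
finger_gap: 0.0641
grip_force: 0.0
```

```bash
python3 - <<'E'
from h import *
st()
knobs('top','t3.png');knobs('wrist')
E
```

```text
t 16.1 tcp [435.6 254.9 240.1] yaw -1.3 zax [ 0.002  0.001 -1.   ] F [ 1.  -0.  -0.8] gap 64.1 grip 0.0 j [ 0.37  0.17 -0.07  1.34  0.    1.96]
knob [299. 159.] 276 [701.  43. 322.] topmid [700.  41. 324.]
knob [207. 188.] 106 [676. 287. 176.] topmid [676. 288. 177.]
knob [352. 219.] 86 [601. -88. 100.] topmid [601. -88. 102.]
knob [320. 220.] 85 [600.  -2. 101.] topmid [599.  -3. 102.]
knob [286. 222.] 85 [597.  90. 100.] topmid [596.  91. 102.]
knob [306. 250.] 104 [531.  42.  27.] topmid [531.  42.  29.]
knob [198.  21.] 631 [345. 402.  91.] topmid [348. 398.  91.]
knob [338.  70.] 553 [454. 363.  90.] topmid [448. 365.  90.]
knob [410. 267.] 146 [534. 164.  26.] topmid [471. 265. 273.]
knob [486. 350.] 505 [596. 104.  97.] topmid [488. 260. 312.]
knob [399. 389.] 347 [528.  -3.  26.] topmid [453. 264. 340.]
knob [480. 437.] 488 [598.  -0. 101.] topmid [600.  -2. 100.]
knob [469. 474.] 162 [601. -74.  84.] topmid [602. -75.  89.]
```

View pics/t3.png

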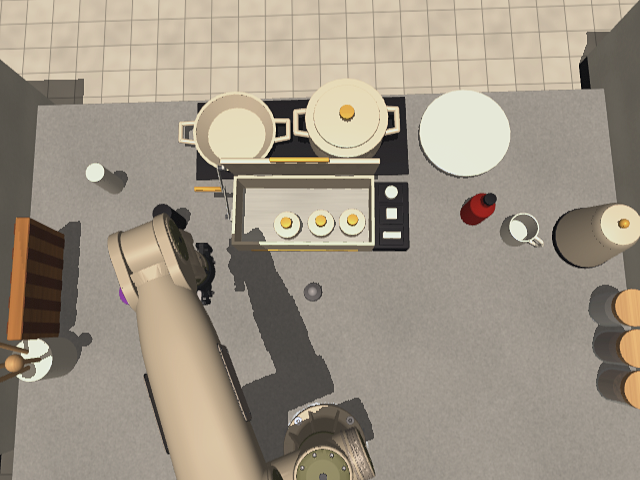

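The three placed cocottes stand in the warmer at knobs (286,222), (320,220) and (352,219). The arm hides the dropped one, but the wrist camera finds it upright at (448,365). I grip it again, harder.

Call:
step_arm([
  [4,37,0,0,0,0,0.5],
  [4,37,0,0,0,0,0.5],
  [4,36,-28,0,0,0,0.5],
  [0,0,-45,0,0,0,0.5],
  [0,0,-45,0,0,0,0.5],
], newtons=80)

```text
clock: 16.7
tcp_pos: [0.4533, 0.3645, 0.1194]
orientation: [0.001, 0.716, 0.698, 0.002]
wrist_force: [0.7, 0.4, 0.1]
finger_gap: 0.0643
grip_force: 0.0
```

Call:
step_arm([
  [0,0,-40,0,0,0,0.5],
  [0,0,-20,0,0,0,0.5],
  [0,0,0,0,0,0,0.5],
  [0,0,0,0,0,0,-1],
  [0,0,0,0,0,0,-1],
])

```text
clock: 17.2
tcp_pos: [0.4528, 0.3638, 0.062]
orientation: [0.0, 0.717, 0.697, 0.002]
wrist_force: [-2.3, 0.2, 2.5]
finger_gap: 0.0357
grip_force: 1.7
```

Call:
step_arm([
  [0,0,0,0,0,0,-1],
  [0,0,0,0,0,0,-1],
  [0,0,20,0,0,0,-1],
  [0,0,40,0,0,0,-1],
  [0,0,40,0,0,0,-1],
])

```text
clock: 17.7
tcp_pos: [0.4501, 0.3627, 0.161]
orientation: [-0.0, 0.716, 0.698, -0.001]
wrist_force: [0.8, 0.7, -3.3]
finger_gap: 0.0254
grip_force: 79.2
```

Call:
step_arm([
  [0,0,40,0,0,0,-1],
  [0,-30,35,0,0,0,-1],
  [15,-45,0,0,0,0,-1],
  [30,-38,0,0,0,0,-1],
  [35,-30,0,0,0,0,-1],
])

```text
clock: 18.2
tcp_pos: [0.5309, 0.2185, 0.2369]
orientation: [0.001, 0.716, 0.698, 0.001]
wrist_force: [0.2, 0.6, -3.2]
finger_gap: 0.0253
grip_force: 79.4
```

Call:
step_arm([
  [40,-25,0,0,0,0,-1],
  [30,-14,0,0,0,0,-1],
  [0,0,0,0,0,0,-1],
])

```text
clock: 18.5
tcp_pos: [0.6046, 0.1781, 0.2343]
orientation: [0.001, 0.718, 0.696, 0.0]
wrist_force: [-1.3, 0.1, -4.2]
finger_gap: 0.0252
grip_force: 79.8
```

```bash
python3 - <<'E'
from h import *
st()
knobs('top');knobs('wrist')
E
```

```text
t 18.5 tcp [604.6 178.1 234.3] yaw -1.8 zax [ 0.002 -0.001 -1.   ] F [-1.3  0.1 -4.2] gap 25.2 grip 79.8 j [ 0.16  0.42  0.26  1.41 -0.    1.76]
knob [298. 159.] 283 [701.  45. 322.] topmid [700.  40. 323.]
knob [352. 219.] 86 [600. -88. 101.] topmid [600. -88. 103.]
knob [320. 220.] 84 [600.  -2. 101.] topmid [600.  -3. 103.]
knob [286. 222.] 79 [598.  90. 100.] topmid [598.  91. 102.]
knob [320. 250.] 75 [530.   3.  26.] topmid [530.   1.  28.]
knob [128. 291.] 83 [422. 517.  90.] topmid [423. 517.  93.]
knob [171. 317.] 75 [351. 399.  91.] topmid [348. 398.  94.]
knob [448.  59.] 2898 [674. 284. 175.] topmid [676. 282. 175.]
knob [304. 263.] 123 [593. 194. 245.] topmid [594. 194. 251.]
knob [318. 263.] 45 [600. 196. 251.] topmid [600. 196. 252.]
knob [322. 303.] 3242 [601. 183. 263.] topmid [601. 182. 263.]
knob [325. 381.] 859 [599.   5. 100.] topmid [600.  -2. 100.]
```

Call:
step_arm([
  [2,0,-40,0,0,0,-1],
  [0,0,-45,0,0,0,-1],
  [0,0,-40,0,0,0,-1],
  [0,0,-25,0,0,0,-1],
  [0,0,-5,0,0,0,-1],
])

```text
clock: 19.1
tcp_pos: [0.5985, 0.1817, 0.0767]
orientation: [-0.002, 0.716, 0.698, -0.003]
wrist_force: [-0.0, 0.4, -3.1]
finger_gap: 0.0253
grip_force: 79.7
```

Call:
step_arm([
  [0,0,-2,0,0,0,-1],
  [0,0,-2,0,0,0,-1],
  [0,0,0,0,0,0,-1],
])

```text
clock: 19.4
tcp_pos: [0.6039, 0.1816, 0.078]
orientation: [0.001, 0.716, 0.698, 0.001]
wrist_force: [-0.8, -0.1, -2.8]
finger_gap: 0.0256
grip_force: 79.7
```

Call:
step_arm([
  [0,-1,-3,0,0,0,-1],
  [0,0,-2,0,0,0,-1],
  [0,0,0,0,0,0,-1],
])

```text
clock: 19.7
tcp_pos: [0.6034, 0.1802, 0.0727]
orientation: [0.001, 0.716, 0.698, 0.001]
wrist_force: [-2.1, -0.5, 4.7]
finger_gap: 0.0258
grip_force: 80.7
```

Call:
step_arm([
  [0,0,0,0,0,0,-0.3],
  [0,0,2,0,0,0,0.3],
  [0,0,0,0,0,0,0.5],
  [0,0,20,0,0,0,0.5],
  [0,0,40,0,0,0,0.5],
])

```text
clock: 20.2
tcp_pos: [0.6004, 0.1797, 0.1301]
orientation: [-0.002, 0.716, 0.698, -0.003]
wrist_force: [0.6, 0.7, 0.7]
finger_gap: 0.0639
grip_force: 0.0
```

Call:
step_arm([
  [0,0,45,0,0,0,0.5],
  [0,0,45,0,0,0,0.5],
  [-30,0,30,0,0,0,0.5],
  [-35,30,20,0,0,0,0.5],
  [0,40,0,0,0,0,0.5],
])

```text
clock: 20.7
tcp_pos: [0.5367, 0.2498, 0.2785]
orientation: [0.002, 0.717, 0.697, 0.003]
wrist_force: [0.9, 0.4, -0.2]
finger_gap: 0.0639
grip_force: 0.0
```

```bash
python3 - <<'E'
from h import *
st()
c,w=knobs('wrist','w4.png');np.save('w4.npy',w)
t=shot('top','t4.png')
_,_=knobs('top')
E
```

```text
t 20.7 tcp [536.7 249.8 278.5] yaw -1.6 zax [ 0.006  0.002 -1.   ] F [ 0.9  0.4 -0.2] gap 63.9 grip 0.0 j [ 0.3   0.34  0.25  1.48 -0.    1.9 ]
knob [97. 31.] 974 [349. 399.  91.] topmid [348. 399.  91.]
knob [510. 161.] 2044 [673. 289. 175.] topmid [675. 287. 175.]
knob [322. 326.] 388 [531.  62.  26.] topmid [530.  49.  26.]
knob [383. 243.] 25 [599. 196.  80.] topmid [597. 196.  88.]
knob [386. 260.] 619 [599. 184. 101.] topmid [599. 183. 100.]
knob [380. 333.] 740 [596.  98. 100.] topmid [597.  92. 100.]
knob [381. 401.] 693 [598.   6. 100.] topmid [549. 260. 375.]
knob [298. 159.] 284 [701.  45. 322.] topmid [700.  41. 323.]
knob [207. 188.] 107 [676. 288. 175.] topmid [676. 288. 178.]
knob [352. 219.] 86 [601. -88. 100.] topmid [600. -88. 102.]
knob [320. 220.] 84 [600.  -2. 100.] topmid [600.  -3. 102.]
knob [252. 222.] 80 [599. 181. 102.] topmid [598. 180. 104.]
knob [286. 222.] 84 [598.  90. 100.] topmid [596.  91. 102.]
knob [266. 250.] 24 [534. 154.  25.] topmid [534. 154.  26.]
knob [319. 250.] 77 [530.   4.  26.] topmid [530.   4.  27.]
knob [128. 291.] 83 [422. 517.  91.] topmid [423. 517.  94.]
```

View pics/w4.png

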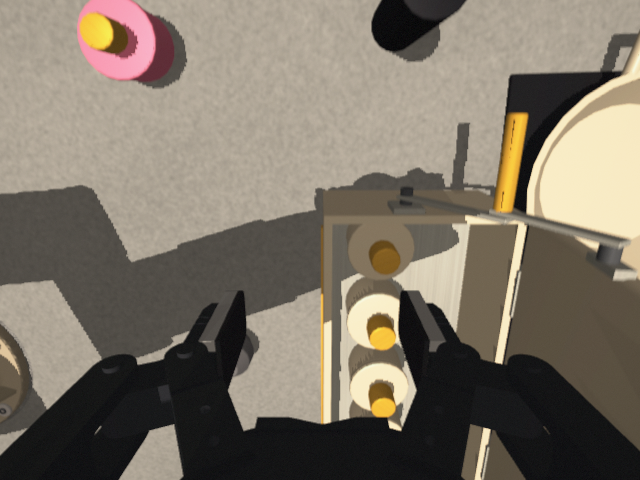

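All four knobs stand upright in the warmer. The brass pin runs from (506,210) to (520,115), the lower link goes to a foot peg near (405,195), and the upper link goes to the lid near (610,255).

```bash
python3 - <<'E'
from h import *
w=np.load('w4.npy');im=cv2.imread('pics/w4.png')[:,:,::-1]
for u,v in [(516,120),(514,140),(511,170),(508,200),(506,208),(405,190),(405,200),(400,205),(395,206),(440,206),(470,212),(495,215),(540,222),(580,235),(610,245),(610,262),(600,258)]:
    print((u,v),(w[v,u]*1000).round(),im[v,u])
p=w[105:215,495:530].reshape(-1,3);c=im[105:215,495:530].reshape(-1,3).astype(int)
m=(c[:,0]-c[:,2]>80)
q=p[m];q=q[q[:,2]>.15]
for y0 in np.arange(.25,.33,.01):
    s=q[abs(q[:,1]-y0)<.004]
    if len(s): print(y0.round(2),len(s),s.min(0).round(4),s.max(0).round(4))
E
```

```text
(516, 120) [674. 319. 174.] [243 186  58]
(514, 140) [674. 305. 175.] [247 196  64]
(511, 170) [675. 284. 175.] [249 204  62]
(508, 200) [675. 262. 176.] [247 194  60]
(506, 208) [674. 255. 176.] [247 197  62]
(405, 190) [615. 255. 100.] [43 43 42]
(405, 200) [615. 246. 104.] [72 69 63]
(400, 205) [612. 239.  96.] [71 67 60]
(395, 206) [606. 240. 102.] [77 74 66]
(440, 206) [638. 247. 134.] [87 84 76]
(470, 212) [656. 247. 156.] [85 81 73]
(495, 215) [668. 249. 173.] [123 116 104]
(540, 222) [687. 251. 201.] [127 120 108]
(580, 235) [698. 250. 225.] [149 141 127]
(610, 245) [706. 248. 240.] [127 122 109]
(610, 262) [707. 238. 241.] [100  96  94]
(600, 258) [705. 239. 237.] [52 52 52]
0.25 46 [0.6681 0.2518 0.17  ] [0.6801 0.2539 0.1771]
0.26 200 [0.6676 0.256  0.1695] [0.6818 0.2639 0.177 ]
0.27 204 [0.6679 0.266  0.1689] [0.6817 0.274  0.1779]
0.28 215 [0.6681 0.276  0.1693] [0.6817 0.284  0.1777]
0.29 216 [0.6681 0.286  0.1692] [0.6825 0.294  0.1784]
0.3 223 [0.6689 0.296  0.1694] [0.6826 0.3038 0.1778]
0.31 230 [0.6693 0.3062 0.1695] [0.6827 0.314  0.178 ]
0.32 207 [0.6697 0.316  0.1681] [0.6826 0.3228 0.1778]
```

```bash
cat > kin.py <<'E'
import numpy as np
from scipy.optimize import brentq
H=np.array([720.5,116.]);F=np.array([617,94.7]);K0=np.array([675.5,169.])
L1=np.hypot(*(K0-F));u=K0-F;a0=np.arctan2(u[1],u[0])
def run(L2,lids):
    A0=K0+L2*np.array([np.cos(a0+.15),np.sin(a0+.15)])
    for l in lids:
        c,s=np.cos(l),np.sin(l);r=A0-H;A=H+np.array([c*r[0]-s*r[1],s*r[0]+c*r[1]])
        d=A-F;D=np.hypot(*d)
        if D>L1+L2 or D<abs(L1-L2): print(l,'D',D);continue
        g=np.arccos((L1**2+D**2-L2**2)/(2*L1*D));fa=np.arctan2(d[1],d[0])+g
        K=F+L1*np.array([np.cos(fa),np.sin(fa)]);e=A-K
        print(l,'A',A.round(),'K',K.round(1),'ang',np.degrees(fa).round(1),'fold',(.15+fa-np.arctan2(e[1],e[0])).round(2)%6.28)
if __name__=='__main__':
    print(L1,np.degrees(a0))
    for L2 in(74,80): run(L2,[0,.02,.05,.1,.2,.3,.5,.8,1.1,1.431])
E
python3 kin.py
```

```text
94.56606156544746 51.78492296892187
0 A [712. 233.] K [665.2 176. ] ang 59.3 fold 0.3
0.02 A [710. 233.] K [658.6 179.6] ang 63.9 fold 0.46
0.05 A [706. 233.] K [651.8 182.6] ang 68.4 fold 0.6
0.1 A [700. 232.] K [642.6 185.7] ang 74.3 fold 0.77
0.2 A [689. 229.] K [627.1 188.7] ang 83.9 fold 1.03
0.3 A [678. 226.] K [613.4 189.2] ang 92.2 fold 1.25
0.5 A [657. 215.] K [589.1 185.1] ang 107.1 fold 1.6
0.8 A [630. 192.] K [559.7 170. ] ang 127.3 fold 2.07
1.1 A [612. 162.] K [539.3 148.6] ang 145.3 fold 2.51
1.431 A [603. 124.] K [529.4 130.4] ang 157.8 fold 2.99
0 A [715. 239.] K [664.8 176.3] ang 59.7 fold 0.3
0.02 A [713. 238.] K [658.  179.9] ang 64.3 fold 0.45
0.05 A [709. 238.] K [651.  182.9] ang 68.9 fold 0.59
0.1 A [703. 237.] K [641.5 186. ] ang 75.0 fold 0.76
0.2 A [691. 235.] K [625.4 188.9] ang 84.9 fold 1.02
0.3 A [679. 231.] K [611.2 189.1] ang 93.5 fold 1.22
0.5 A [657. 221.] K [586. 184.] ang 109.2 fold 1.58
0.8 A [629. 197.] K [555.1 166.2] ang 130.9 fold 2.03
1.1 A [609. 167.] K [533.6 139.3] ang 151.8 fold 2.45
1.431 A [598. 128.] K [522.7 101.8] ang 175.7 fold 2.89
```

Call:
step_arm([
  [20,25,15,0,0,0,-0.2],
  [40,27,0,0,0,0,-0.2],
  [45,0,0,0,0,0,-0.2],
  [34,0,0,0,0,0,-0.2],
  [0,0,0,0,0,0,-0.2],
], newtons=40)

```text
clock: 21.35
tcp_pos: [0.6819, 0.3002, 0.2804]
orientation: [-0.001, 0.717, 0.697, -0.003]
wrist_force: [-0.1, 0.4, -1.3]
finger_gap: 0.0341
grip_force: 0.0
```

```bash
python3 - <<'E'
from h import *
st()
c,w=knobs('wrist','w5.png')
E
```

```text
t 21.4 tcp [681.9 300.2 280.4] yaw -1.7 zax [-0.005 -0.003 -1.   ] F [-0.1  0.4 -1.3] gap 34.1 grip 0.0 j [ 0.31  0.74  0.93  1.76 -0.    1.91]
knob [317. 232.] 1453 [676. 290. 175.] topmid [676. 287. 175.]
knob [243. 302.] 141 [592. 191. 101.] topmid [651. 309. 314.]
```

View pics/w5.png

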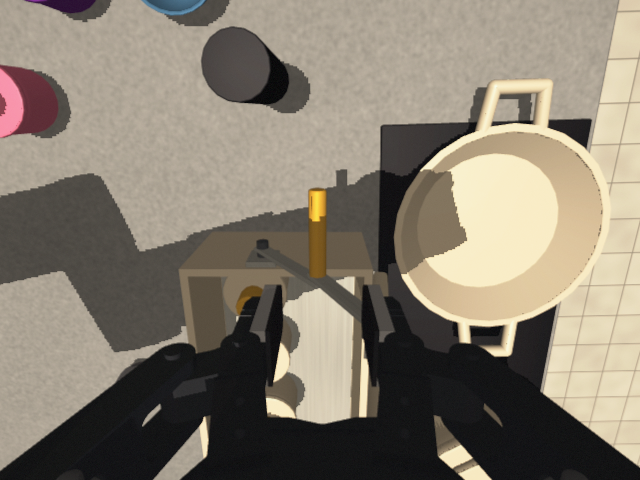

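The pin lies from (317,190) to (317,275), just below the gap and about 6 mm to the robot's side. I go down and grip it.

Call:
step_arm([
  [-6,2,-40,0,0,0,-0.2],
  [0,0,-40,0,0,0,-0.2],
  [0,0,-35,0,0,0,-0.2],
  [0,0,-15,0,0,0,-0.2],
  [0,0,0,0,0,0,-0.2],
])

```text
clock: 21.9
tcp_pos: [0.6679, 0.3026, 0.1552]
orientation: [-0.001, 0.716, 0.698, -0.003]
wrist_force: [0.5, -0.5, 0.7]
finger_gap: 0.034
grip_force: 0.0
```

Call:
step_arm([
  [0,0,0,0,0,0,-0.2],
  [0,0,0,0,0,0,-1],
  [0,0,0,0,0,0,-1],
  [0,0,0,0,0,0,-1],
])

```text
clock: 22.3
tcp_pos: [0.6715, 0.3042, 0.1594]
orientation: [0.001, 0.716, 0.698, 0.001]
wrist_force: [-0.9, 0.8, -0.5]
finger_gap: 0.0001
grip_force: 0.0
```

```bash
python3 - <<'E'
from h import *
st()
c,w=knobs('wrist','w6.png')
knobs('top')
E
```

```text
t 22.3 tcp [671.5 304.2 159.4] yaw -1.5 zax [ 0.002  0.001 -1.   ] F [-0.9  0.8 -0.5] gap 0.1 grip 0.0 j [ 0.32  0.66  0.48  1.39 -0.    1.91]
knob [337. 272.] 909 [678. 316. 175.] topmid [677. 313. 175.]
knob [216. 399.] 23 [587. 180. 101.] topmid [587. 179. 101.]
knob [298. 159.] 284 [701.  45. 322.] topmid [700.  42. 324.]
knob [212. 189.] 65 [675. 275. 175.] topmid [676. 275. 176.]
knob [352. 219.] 86 [601. -88. 100.] topmid [600. -88. 102.]
knob [320. 220.] 84 [600.  -2. 100.] topmid [600.  -3. 103.]
knob [252. 222.] 80 [600. 181. 101.] topmid [598. 180. 103.]
knob [286. 222.] 84 [597.  90. 100.] topmid [597.  91. 101.]
knob [306. 250.] 104 [531.  42.  26.] topmid [531.  42.  28.]
knob [128. 291.] 83 [422. 517.  91.] topmid [423. 517.  92.]
```

View pics/w6.png

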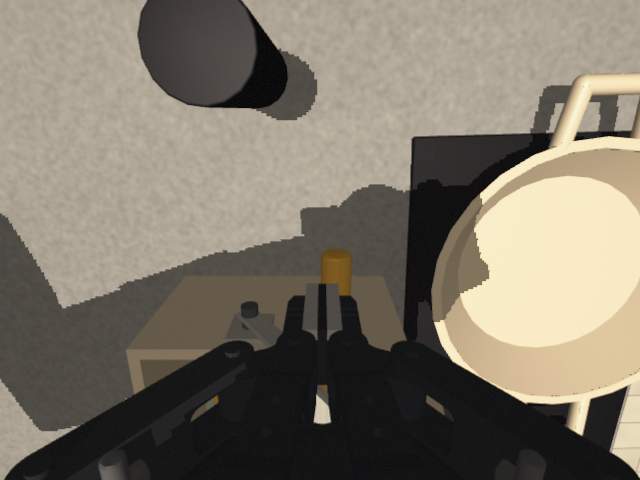

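The fingers shut without catching the pin, and the pin shows at (337,272), still in its locked place. I check the fingertip height with the depth map.

```bash
python3 - <<'E'
from h import *
c=shot('wrist');w=cloud(c)*1000
for u,v in [(336,255),(336,275),(345,290),(308,288),(315,288),(330,288),(322,300),(295,300),(350,300),(310,330),(340,330),(322,385),(322,345),(435,400),(205,410)]: print((u,v),w[v,u].round(),c['image'][v,u])
print((c['world_from_camera'][:3,3]*1000).round())
c=shot('scene');w=cloud(c)*1000
m=(abs(w[...,0]-672)<25)&(w[...,1]>285)&(w[...,1]<330)&(w[...,2]>100)&(w[...,2]<215)
for v,u in np.argwhere(m)[::12]: print((u,v),w[v,u].round(),c['image'][v,u])
cv2.imwrite('pics/s6.png',cv2.resize(c['image'][130:300,330:530,::-1],None,fx=4,fy=4)[:600,:800])
E
```

```text
(336, 255) [677. 323. 173.] [100  73  27]
(336, 275) [676. 315. 177.] [127  91  32]
(345, 290) [680. 307. 175.] [118  84  29]
(308, 288) [665. 316. 189.] [77 73 69]
(315, 288) [667. 316. 191.] [80 76 71]
(330, 288) [673. 316. 190.] [77 74 70]
(322, 300) [670. 316. 200.] [17 16 17]
(295, 300) [659. 312. 193.] [21 22 22]
(350, 300) [681. 311. 193.] [21 23 22]
(310, 330) [666. 316. 219.] [96 91 86]
(340, 330) [676. 317. 221.] [48 46 46]
(322, 385) [669. 253. 172.] [88 68 41]
(322, 345) [670. 309. 219.] [21 23 24]
(435, 400) [699. 312. 247.] [47 44 38]
(205, 410) [540.  84.  10.] [88 78 64]
[672. 384. 325.]
(np.int64(425), np.int64(188)) [658. 301. 211.] [33 32 28]
(np.int64(434), np.int64(196)) [683. 322. 174.] [90 64 25]
```

View pics/s6.png

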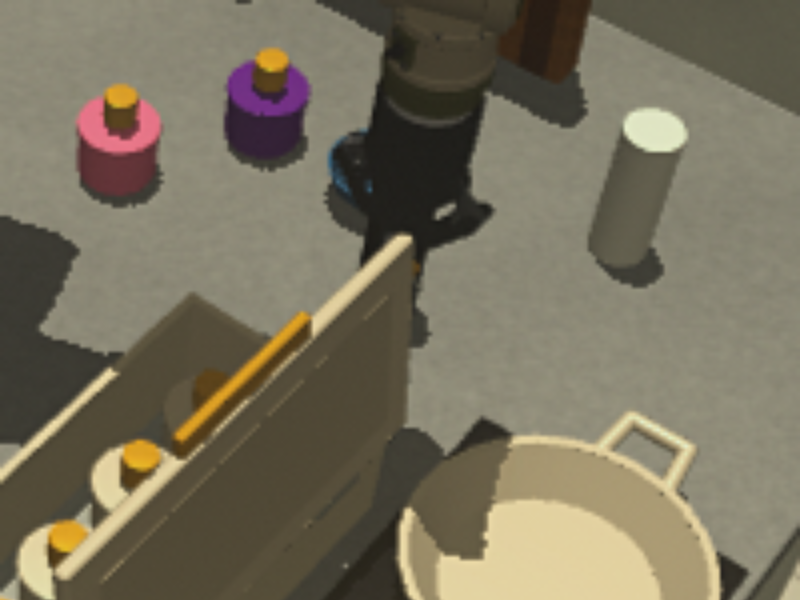

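The pad tips show at z≈187 mm, about 28 mm higher than the TCP reading implies, so they closed above the pin. I open, go about 30 mm deeper, and close again.

Call:
step_arm([
  [4,0,0,0,0,0,0],
  [0,0,0,0,0,0,0],
  [0,0,-15,0,0,0,0],
  [0,0,-14,0,0,0,0],
  [0,0,0,0,0,0,0],
])

```text
clock: 23.0
tcp_pos: [0.6736, 0.3035, 0.1263]
orientation: [-0.001, 0.716, 0.698, -0.002]
wrist_force: [-0.5, -0.1, -0.3]
finger_gap: 0.0426
grip_force: 0.0
```

Call:
step_arm([
  [0,0,0,0,0,0,-1],
  [0,0,0,0,0,0,-1],
  [0,0,0,0,0,0,-1],
  [0,0,0,0,0,0,-1],
])

```text
clock: 23.4
tcp_pos: [0.6765, 0.3041, 0.1305]
orientation: [0.001, 0.716, 0.698, 0.002]
wrist_force: [3.6, -0.2, 2.2]
finger_gap: 0.0125
grip_force: 39.2
```

```bash
python3 - <<'E'
from h import *
st()
E
```

```text
t 23.4 tcp [676.5 304.1 130.5] yaw -1.5 zax [ 0.004  0.001 -1.   ] F [ 3.6 -0.2  2.2] gap 12.5 grip 39.2 j [ 0.31  0.68  0.44  1.33 -0.    1.91]
```

Call:
step_arm([
  [-6,0,4,0,0,0,-1],
  [-6,0,4,0,0,0,-1],
  [-6,0,3,0,0,0,-1],
  [-6,1,3,0,0,0,-1],
  [0,0,0,0,0,0,-1],
])

```text
clock: 23.9
tcp_pos: [0.6526, 0.3049, 0.145]
orientation: [0.002, 0.716, 0.698, 0.002]
wrist_force: [4.7, -1.1, 3.8]
finger_gap: 0.0122
grip_force: 40.2
```

```bash
python3 - <<'E'
from h import *
st();knobs('top')
E
```

```text
t 23.9 tcp [652.6 304.9 145. ] yaw -1.5 zax [ 0.005  0.    -1.   ] F [ 4.7 -1.1  3.8] gap 12.2 grip 40.2 j [ 0.33  0.62  0.38  1.32 -0.    1.92]
knob [300. 164.] 279 [689.  40. 320.] topmid [689.  42. 322.]
knob [211. 197.] 62 [650. 274. 190.] topmid [651. 275. 190.]
knob [352. 219.] 86 [601. -88. 101.] topmid [600. -88. 103.]
knob [320. 220.] 84 [600.  -2. 101.] topmid [599.  -3. 103.]
knob [252. 222.] 80 [599. 181. 101.] topmid [599. 181. 103.]
knob [286. 222.] 84 [597.  90. 100.] topmid [597.  91. 102.]
knob [306. 250.] 104 [531.  40.  25.] topmid [531.  42.  28.]
knob [128. 291.] 83 [422. 517.  91.] topmid [423. 517.  93.]
```

Call:
step_arm([
  [-10,0,3,0,0,0,-1],
  [-10,0,2,0,0,0,-1],
  [-10,1,1,0,0,0,-1],
  [-10,0,0,0,0,0,-1],
  [-10,0,-1.5,0,0,0,-1],
])

```text
clock: 24.45
tcp_pos: [0.6052, 0.3062, 0.1514]
orientation: [0.003, 0.717, 0.697, 0.005]
wrist_force: [7.1, -0.6, 4.0]
finger_gap: 0.0125
grip_force: 41.2
```

Call:
step_arm([
  [-7,0,-1.5,0,0,0,-1],
  [-7,0,-2,0,0,0,-1],
  [-7,0,-2.5,0,0,0,-1],
  [-6,0,-2.5,0,0,0,-1],
  [0,0,0,0,0,0,-1],
])

```text
clock: 24.95
tcp_pos: [0.5754, 0.3071, 0.1413]
orientation: [0.001, 0.716, 0.698, 0.003]
wrist_force: [2.4, 2.0, 6.0]
finger_gap: 0.0119
grip_force: 40.5
```

```bash
python3 - <<'E'
from h import *
st();knobs('top')
E
```

```text
t 24.9 tcp [575.4 307.1 141.3] yaw -1.5 zax [ 0.005  0.003 -1.   ] F [2.4 2.  6. ] gap 11.9 grip 40.5 j [0.37 0.48 0.14 1.22 0.   1.96]
knob [304. 214.] 436 [587.  26. 266.] topmid [586.  44. 270.]
knob [352. 219.] 87 [601. -88. 100.] topmid [601. -88. 103.]
knob [252. 222.] 89 [599. 181. 101.] topmid [598. 181. 104.]
knob [286. 222.] 83 [597.  90. 101.] topmid [596.  91. 102.]
knob [210. 226.] 69 [574. 277. 183.] topmid [574. 278. 185.]
knob [306. 250.] 104 [531.  42.  26.] topmid [531.  42.  28.]
knob [127. 291.] 70 [422. 519.  91.] topmid [423. 519.  92.]
```

Call:
step_arm([
  [-7,0,-4,0,0,0,-1],
  [-7,0,-5,0,0,0,-1],
  [-6,0,-5,0,0,0,-1],
  [-6,0,-6,0,0,0,-1],
  [0,0,0,0,0,0,-1],
])

```text
clock: 25.5
tcp_pos: [0.5494, 0.3076, 0.1199]
orientation: [0.0, 0.716, 0.698, 0.003]
wrist_force: [5.1, 3.7, 0.4]
finger_gap: 0.0126
grip_force: 40.2
```

Call:
step_arm([
  [-5,0,-6,0,0,0,-1],
  [-5,0,-7,0,0,0,-1],
  [0,0,0,0,0,0,-1],
])

```text
clock: 25.8
tcp_pos: [0.5405, 0.3077, 0.1071]
orientation: [0.001, 0.716, 0.698, 0.003]
wrist_force: [6.6, 3.7, -0.6]
finger_gap: 0.0122
grip_force: 40.6
```

```bash
python3 - <<'E'
from h import *
st();knobs('top','t7.png')
E
```

```text
t 25.8 tcp [540.5 307.7 107.1] yaw -1.5 zax [ 0.006  0.003 -1.   ] F [ 6.6  3.7 -0.6] gap 12.2 grip 40.6 j [ 0.39  0.44 -0.02  1.11  0.    1.98]
knob [301. 240.] 376 [534.  46. 181.] topmid [534.  46. 183.]
knob [212. 242.] 66 [538. 278. 151.] topmid [538. 278. 152.]
knob [305. 250.] 105 [531.  43.  26.] topmid [531.  42.  29.]
knob [128. 291.] 83 [422. 517.  91.] topmid [423. 517.  92.]
```

View pics/t7.png

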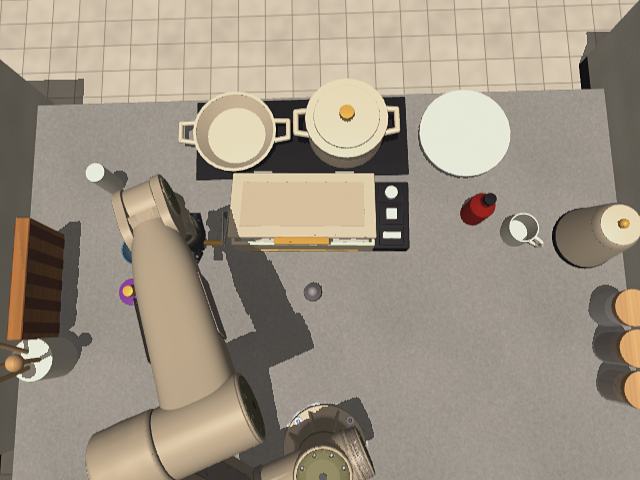

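The lid is about 20° from shut, with its lip at (301,240) and z≈183. I release the pin, rise, and press the lid down from above.

Call:
step_arm([
  [0,0,0,0,0,0,0],
  [0,0,0,0,0,0,0],
  [0,0,20,0,0,0,0],
  [0,0,45,0,0,0,0],
  [0,0,45,0,0,0,0],
])

```text
clock: 26.35
tcp_pos: [0.5358, 0.3053, 0.2155]
orientation: [-0.001, 0.716, 0.698, -0.002]
wrist_force: [1.6, -0.1, 0.6]
finger_gap: 0.0423
grip_force: 0.0
```

Call:
step_arm([
  [0,-20,40,0,0,0,-1],
  [10,-45,0,0,0,0,-1],
  [10,-45,0,0,0,0,-1],
  [10,-45,0,0,0,0,-1],
  [0,-45,0,0,0,0,-1],
])

```text
clock: 26.85
tcp_pos: [0.5676, 0.1044, 0.2552]
orientation: [-0.001, 0.716, 0.698, -0.001]
wrist_force: [1.2, -0.3, -0.2]
finger_gap: -0.0001
grip_force: 0.0
```

```bash
python3 - <<'E'
from h import *
st()
c,w=knobs('wrist')
for u,v in [(300,200),(340,200),(322,284),(310,290),(335,290),(310,300),(335,300),(322,260)]: print((u,v),(w[v,u]*1000).round())
knobs('top')
E
```

```text
t 26.9 tcp [567.6 104.4 255.2] yaw -1.5 zax [-0.002  0.    -1.   ] F [ 1.2 -0.3 -0.2] gap -0.1 grip 0.0 j [0.04 0.31 0.16 1.42 0.   1.64]
knob [277. 272.] 2868 [533.  77. 182.] topmid [552. 115. 320.]
(300, 200) [552. 127. 180.]
(340, 200) [579. 125. 172.]
(322, 284) [567. 117. 284.]
(310, 290) [562. 116. 289.]
(335, 290) [572. 116. 289.]
(310, 300) [562. 116. 296.]
(335, 300) [572. 117. 298.]
(322, 260) [566.  81. 175.]
knob [306. 240.] 304 [534.  33. 181.] topmid [533.  33. 183.]
knob [204. 242.] 82 [539. 299. 150.] topmid [539. 299. 151.]
knob [328. 250.] 59 [530. -21.  26.] topmid [530. -21.  27.]
knob [128. 291.] 83 [422. 518.  90.] topmid [423. 518.  93.]
knob [171. 317.] 76 [351. 399.  91.] topmid [348. 398.  93.]
```

Call:
step_arm([
  [0,0,-40,0,0,0,-1],
  [0,0,-40,0,0,0,-1],
  [0,0,-18,0,0,0,-1],
  [0,0,-6,0,0,0,-1],
  [0,0,-6,0,0,0,-1],
])

```text
clock: 27.45
tcp_pos: [0.5674, 0.1066, 0.1459]
orientation: [-0.0, 0.716, 0.698, -0.0]
wrist_force: [-0.3, -0.8, 1.5]
finger_gap: 0.0
grip_force: 0.7
```

Call:
step_arm([
  [0,0,-8,0,0,0,-1],
  [0,0,-8,0,0,0,-1],
  [0,0,-8,0,0,0,-1],
  [0,0,-6,0,0,0,-1],
  [0,0,-5,0,0,0,-1],
])

```text
clock: 27.95
tcp_pos: [0.5676, 0.1061, 0.1104]
orientation: [-0.0, 0.716, 0.698, -0.0]
wrist_force: [-2.4, 0.4, 2.4]
finger_gap: -0.0
grip_force: 1.4
```

```bash
python3 - <<'E'
from h import *
st()
knobs('top')
E
```

```text
t 27.9 tcp [567.6 106.1 110.4] yaw -1.5 zax [-0.001  0.    -1.   ] F [-2.4  0.4  2.4] gap -0.0 grip 1.4 j [ 0.05  0.36 -0.13  1.08  0.    1.64]
knob [208. 243.] 115 [538. 287. 148.] topmid [538. 292. 149.]
knob [311. 247.] 316 [525.  25. 132.] topmid [523.  33. 133.]
knob [128. 291.] 83 [422. 518.  90.] topmid [423. 518.  92.]
knob [171. 317.] 75 [351. 398.  90.] topmid [348. 398.  91.]
```

Call:
step_arm([
  [0,0,-3,0,0,0,-1],
  [0,0,-3,0,0,0,-1],
  [0,0,-2,0,0,0,-1],
  [0,0,0,0,0,0,-1],
])

```text
clock: 28.4
tcp_pos: [0.568, 0.106, 0.1066]
orientation: [0.001, 0.716, 0.698, 0.001]
wrist_force: [-9.3, -0.2, 24.3]
finger_gap: 0.0002
grip_force: 11.5
```

The resistance has risen to 24 N with the tip at lid height, so the lid is down. I lift off, check it, and go above the bar key.

Call:
step_arm([
  [0,0,40,0,0,0,-1],
  [0,-20,45,0,0,0,-1],
  [0,-48,0,0,0,0,-1],
  [0,-48,0,0,0,0,-1],
  [0,-48,0,0,0,0,-1],
])

```text
clock: 28.9
tcp_pos: [0.5686, -0.0596, 0.1886]
orientation: [0.001, 0.716, 0.698, 0.001]
wrist_force: [0.7, -0.1, 0.4]
finger_gap: 0.0001
grip_force: 0.0
```

Call:
step_arm([
  [-2,-48,0,0,0,0,-1],
  [-2,-48,0,0,0,0,-1],
  [-2,-46,0,0,0,0,-1],
  [0,0,0,0,0,0,-1],
])

```text
clock: 29.3
tcp_pos: [0.562, -0.2061, 0.1874]
orientation: [0.001, 0.719, 0.695, -0.0]
wrist_force: [-0.7, 0.5, 0.2]
finger_gap: -0.0
grip_force: 0.0
```

```bash
python3 - <<'E'
from h import *
st()
c,w=knobs('top');w*=1000
for x in(560,600,640,680):
    m=(abs(w[...,0]-x)<6)&(abs(w[...,1]-60)<60)&(w[...,2]>100); print(x,np.nanmedian(w[m][:,2]).round(1))
c=shot('wrist','w8.png');w=cloud(c)*1000
k=((c['image'].min(2)>90)&(abs(w[...,2]-77)<6)&(abs(w[...,1]+197)<40)).astype(np.uint8)
n,l,s,cc=cv2.connectedComponentsWithStats(k)
for i in range(1,n):
    if s[i,4]>100: print('key',cc[i].round(),s[i].tolist(),((w[l==i].min(0)+w[l==i].max(0))/2).round(1),np.ptp(w[l==i],axis=0).round())
for u,v in[(310,290),(335,290),(322,284)]:print(w[v,u].round())
E
```

```text
t 29.3 tcp [ 562.  -206.1  187.4] yaw -1.9 zax [ 0.001 -0.003 -1.   ] F [-0.7  0.5  0.2] gap -0.0 grip 0.0 j [-0.48  0.36  0.07  1.27 -0.    1.12]
knob [207. 242.] 108 [541. 291. 152.] topmid [541. 292. 153.]
knob [302. 247.] 414 [526.  49. 127.] topmid [524.  46. 129.]
knob [128. 291.] 85 [422. 516.  91.] topmid [423. 517.  93.]
knob [171. 317.] 79 [351. 398.  90.] topmid [348. 398.  92.]
560 130.4
600 130.6
640 130.5
680 130.8
key [321. 205.] [310, 175, 22, 61, 1272] [ 559.9 -194.5   76.5] [17. 48.  5.]
key [476. 205.] [454, 182, 45, 46, 1562] [ 680.  -197.8   75.1] [34. 35.  8.]
key [398. 205.] [380, 186, 38, 38, 1300] [ 619.9 -196.3   75.5] [29. 29.  7.]
[ 556. -191.  221.]
[ 566. -192.  221.]
[ 561. -192.  215.]
```

View pics/w8.png

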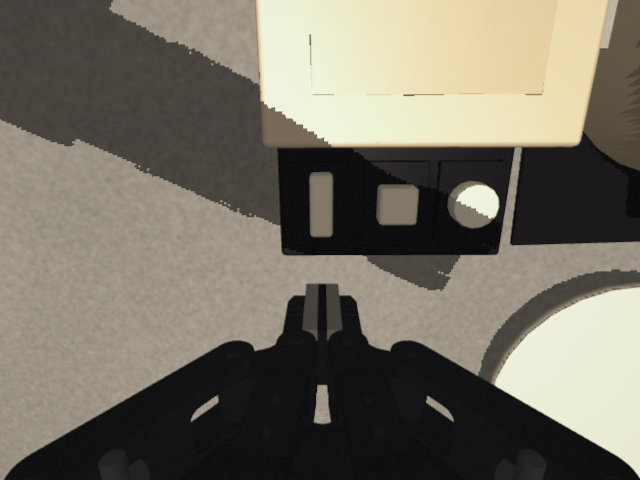

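The lid is flat at z 130, so it is shut. The keys show at bar (321,205), square (398,205) and round (476,205). I press the bar key now.

Call:
step_arm([
  [-2,3,-45,0,0,0,-1],
  [0,0,-45,0,0,0,-1],
  [0,0,-35,0,0,0,-1],
  [0,0,-5,0,0,0,-1],
  [0,0,-4,0,0,0,-1],
])

```text
clock: 29.9
tcp_pos: [0.5599, -0.1956, 0.0539]
orientation: [-0.0, 0.716, 0.698, -0.0]
wrist_force: [1.1, 0.6, 0.5]
finger_gap: 0.0003
grip_force: 0.0
```

Call:
step_arm([
  [0,0,-3,0,0,0,-1],
  [0,0,-3,0,0,0,-1],
  [0,0,-3,0,0,0,-1],
  [0,0,0,0,0,0,-1],
])

```text
clock: 30.3
tcp_pos: [0.5616, -0.197, 0.0477]
orientation: [0.002, 0.716, 0.698, 0.001]
wrist_force: [-1.7, 4.0, 10.9]
finger_gap: -0.0
grip_force: 5.4
```

```bash
python3 - <<'E'
from h import *
st()
c=shot('wrist','w9.png');w=cloud(c)*1000
m=(abs(w[...,0]-560)<12)&(w[...,1]>-182)&(w[...,1]<-168)&(w[...,2]>40)&(w[...,2]<90)
print(m.sum());p=w[m];print(np.percentile(p[:,2],[50,80,95]) if len(p) else '')
m=(abs(w[...,0]-620)<10)&(abs(w[...,1]+196)<12)&(w[...,2]>40)&(w[...,2]<90)
p=w[m];print('sq',len(p),np.percentile(p[:,2],[50,80]) if len(p) else '')
E
```

```text
t 30.3 tcp [ 561.6 -197.    47.7] yaw -1.5 zax [ 0.004 -0.001 -1.   ] F [-1.7  4.  10.9] gap -0.0 grip 5.4 j [-0.47  0.44 -0.17  0.95  0.    1.12]
1990
[69.44754815 70.93883377 71.55456153]
sq 2473 [77.03263154 77.49441943]
```

View pics/w9.png

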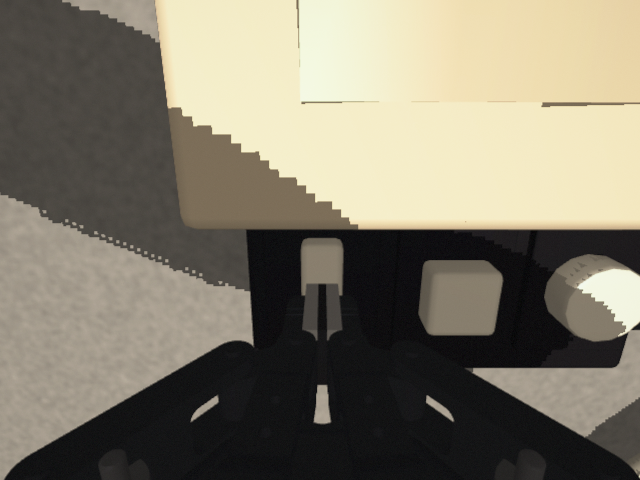

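The view shows the tip on the bar key at (322,265). Its top is at 71 mm against 77 mm for the square key, so it is fully pressed. Next is the square key.

Call:
step_arm([
  [0,0,30,0,0,0,-1],
  [29,-1,0,0,0,0,-1],
  [29,-1,0,0,0,0,-1],
  [0,0,0,0,0,0,-1],
  [0,0,-20,0,0,0,-1],
])

```text
clock: 30.85
tcp_pos: [0.6209, -0.2004, 0.0579]
orientation: [0.003, 0.716, 0.698, 0.001]
wrist_force: [0.2, -0.2, -0.4]
finger_gap: -0.0001
grip_force: 0.0
```

Call:
step_arm([
  [0,0,-4,0,0,0,-1],
  [0,0,-3,0,0,0,-1],
  [0,0,-3,0,0,0,-1],
  [0,0,-3,0,0,0,-1],
  [0,0,0,0,0,0,-1],
])

```text
clock: 31.35
tcp_pos: [0.6177, -0.1991, 0.0474]
orientation: [0.001, 0.716, 0.698, 0.0]
wrist_force: [-10.4, 3.9, 26.7]
finger_gap: 0.0001
grip_force: 13.1
```

```bash
cat > key.py <<'E'
from h import *
import sys
st()
c=shot('wrist');w=cloud(c)*1000
for n,x,y in(('bar',560,-180),('sq',620,-184),('ro',680,-185)):
    m=(abs(w[...,0]-x)<8)&(abs(w[...,1]-y)<4)&(w[...,2]>62)&(w[...,2]<85)
    if n=='bar': m=(abs(w[...,0]-x)<8)&(abs(w[...,1]-y)<10)&(w[...,2]>62)&(w[...,2]<85)
    p=w[m];print(n,len(p),np.percentile(p[:,2],[50,80]).round(1) if len(p) else '')
E
python3 key.py
```

```text
t 31.4 tcp [ 617.7 -199.1   47.4] yaw -1.5 zax [ 0.002 -0.002 -1.   ] F [-10.4   3.9  26.7] gap 0.1 grip 13.1 j [-0.44  0.54 -0.02  1.02 -0.    1.16]
bar 2047 [76.8 77.4]
sq 1126 [70.5 77.9]
ro 1056 [76.3 77.2]
```

Call:
step_arm([
  [0,0,30,0,0,0,-1],
  [31,-1,0,0,0,0,-1],
  [31,-1,0,0,0,0,-1],
  [0,0,0,0,0,0,-1],
  [0,0,-20,0,0,0,-1],
])

```text
clock: 31.9
tcp_pos: [0.682, -0.2018, 0.0547]
orientation: [0.002, 0.716, 0.698, 0.001]
wrist_force: [0.2, -0.2, 0.1]
finger_gap: -0.0003
grip_force: 0.0
```

Call:
step_arm([
  [0,0,-4,0,0,0,-1],
  [0,0,-3,0,0,0,-1],
  [0,0,-3,0,0,0,-1],
  [0,0,-2,0,0,0,-1],
  [0,0,0,0,0,0,-1],
])

```text
clock: 32.4
tcp_pos: [0.6797, -0.2011, 0.0473]
orientation: [0.002, 0.716, 0.698, 0.001]
wrist_force: [-9.9, 3.1, 31.1]
finger_gap: -0.0001
grip_force: 15.1
```

```bash
python3 key.py
```

```text
t 32.4 tcp [ 679.7 -201.1   47.3] yaw -1.5 zax [ 0.004 -0.002 -1.   ] F [-9.9  3.1 31.1] gap -0.1 grip 15.1 j [-0.4   0.65  0.18  1.1  -0.    1.2 ]
bar 2031 [76.8 77.4]
sq 1097 [75.5 77.1]
ro 882 [70.3 71.1]
```

The round key is fully down and alone. I rise, check that the lid and keys are at rest, and hand in.

Call:
step_arm([
  [0,0,40,0,0,0,-1],
  [0,0,45,0,0,0,-1],
  [-30,0,30,0,0,0,-1],
  [-40,0,0,0,0,0,-1],
  [0,0,0,0,0,0,-1],
])

```text
clock: 32.95
tcp_pos: [0.6028, -0.1994, 0.1551]
orientation: [-0.003, 0.717, 0.697, -0.002]
wrist_force: [-0.2, 0.1, -1.1]
finger_gap: -0.0
grip_force: 0.0
```

```bash
python3 key.py; python3 - <<'E'
from h import *
c,w=knobs('top');w*=1000
for x in(545,600,680):
    m=(abs(w[...,0]-x)<6)&(abs(w[...,1]-60)<60)&(w[...,2]>100); print(x,np.nanmedian(w[m][:,2]).round(1))
print(hand_in())
E
```

```text
t 33.0 tcp [ 602.8 -199.4  155.1] yaw -1.6 zax [-0.007  0.002 -1.   ] F [-0.2  0.1 -1.1] gap -0.0 grip 0.0 j [-0.45  0.45  0.12  1.25 -0.    1.15]
bar 722 [76.8 77.4]
sq 323 [76.2 77.1]
ro 338 [76.4 77.2]
knob [207. 242.] 108 [540. 291. 152.] topmid [541. 291. 154.]
knob [300. 247.] 409 [526.  49. 127.] topmid [525.  46. 129.]
knob [128. 291.] 85 [422. 517.  91.] topmid [423. 517.  92.]
knob [171. 317.] 79 [351. 399.  90.] topmid [348. 398.  93.]
545 129.7
600 130.7
680 130.7
the job is handed in; nothing more can be done
None
```

I handed the job in at about 33 s: four cocottes stood upright in the warmer when the lid closed over them, the lid measured flat and shut, and the bar, square and round keys were pressed in that order and sprang back; no verdict came back.

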